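Put the bench tools back in their fitted drawer inserts

ROBOT

A 6-joint arm with a two-finger parallel gripper is mounted at the origin on the work surface. World frame = base frame: x ahead of the robot, y to its left, z up, the work surface at z = 0. Lengths are in mm, angles in rad, forces in N, time in s.
With the tool pointing down it reaches from about 300 to 875 mm from the base axis. Payload 4.2 kg.
Tool frame: the origin (TCP) lies midway between the tips of the shut fingers; the grasp point (between the pads) lies 19 mm behind it; x points along the fingers, z is the direction in which the jaws open and shut, and the axes are right-handed (so a half turn about x gives the same grasp; the last joint's range is limited). The gripper opens to 85 mm and grips with 20 to 120 N. Pads are 22 mm wide; open, the fingers measure 114 mm over their backs; the gripper's body (76 mm by 85 mm) begins 54 mm behind the grasp point. The pads swing forward as they close: fully open they stand 13 mm farther back than shut.
Start: joints at [1.247, 0.32, 1.565, -0, 1.257, -0.02], TCP at [172.012, 548.683, 231.338] pointing down, gripper open.
Joint ranges: [-3.11, 3.11], [-0.84, 2.01], [0.21, 2.61], [-1.34, 4.49], [0.05, 2.63], [-2.56, 2.56]. Speed limits (rad/s): [2.57, 2.57, 3.14, 3.14, 3.14, 3.14].

INTERFACE

Orientations are given as a 3x3 rotation matrix whose columns are the frame's x, y, z axes.
In Python, from rig import ctrl, cams, order gives the robot as it stands.
- The arm moves only by the tool arm_command, never from a script. Its argument "commands" is text: rows parted by semicolons, each of 7 numbers parted by spaces: the closure in counts, from 0 (fully open) to 255 (shut), then the shift along the world's x, y, z in m, then the turn, a rotation vector about the world's x, y, z in rad. In form: hand dx dy dz rx ry rz; .... A call has 1 to 5 rows; each row shifts and turns the commanded pose from where the row before left it; what a row does not reach is not made up. A row lasts 1/10 s, in which the tool goes at most 50 mm and 8.59 degrees, less where a joint would pass 70% of its speed; a pose out of reach is approached as far as the arm can. A call is refused whole if a number of a shift passes 0.05 or a number of a turn 0.15, either way. A call with a gripper value outside its range is refused whole. The fingers move at their own pace and stop on an object; "squeeze" is the grip in N (left out, the last holds). Time passes only in rows, so rows that do not move let the fingers close. It gives the time, the measured TCP pose, the force and the opening at its end, in the units of the state.
- ctrl.get_state(): the state, without advancing time (a new reading comes with each control period).
- cams.snapshot(name): name is "scene" or "top" or "wrist"; returns the picture (384x512x3 uint8, blue, green, red); there is no depth.
- cams.camera_info(name): a dict with "mtx" (3x3 intrinsics, pixels), "world_to_cam" (4x4, takes a point from world to camera coordinates). Camera axes: x right, y up, looking along -z (the intrinsics and any distortion apply to the point x, -y, -z); pixel columns grow to the right and rows downward; lengths in mm; the calibration is good to about 2 mm. A picture is of the moment at which its call begins: read the wrist's pose just before it. camera_info takes no time and is no camera call; for the wrist camera it gives the pose at the moment of the call.
- order.sign_off(): hands the job in, once; it reports no verdict.
The state is a dict: "time": time; "joint_positions": joint angles; "qd": joint speeds; "effort": joint torques, N m; "tool_pos": TCP position; "ee_rot": TCP orientation; "force": force on the tool from outside, world axes, zero at the start; "wrist_torque": the same for the moment, N m; "opening": finger opening in mm.
Only numpy, scipy, OpenCV 4.12 (cv2) and the standard library are available. Lean on these libraries where they do the work, as an engineer would, in place of code of your own. Each camera call takes 0.05 s, during which the arm holds its last target.

TASK

End of class: put the block plane, the mallet, the square and the G-clamp back, each into the fitted tray whose recess has its shape, turned to match and lying flat, fully down on the bottom of the recess. Lower each tool in gently rather than dropping it, and leave the glue bottle and the pot of dowels standing where they are.

Things in the scene. Friction and masses are not known exactly. Their poses are not given: they have to be found in the camera images.
- block_plane: Steel block plane on its sole, 150 (x) x 48 (y) x 43 mm high, 0.6 kg, brass cap, round brass front knob towards +x. Origin: centre of underside. Grip across y at mid-length on the flat sides: 48 mm apart, 34 mm high, over x = -37 to +41. z up.
- mallet: Small wooden mallet lying flat (T), 0.21 kg. Head 50 (x) x 90 (y) x 48 mm high, centred at x = -45; dark handle 22 mm wide (y) runs along +x from x = -20 to +102, its underside 16 mm and top 32 mm above the head's underside. Origin: level with the underside, below the handle, 20 mm from the head's face; grip the handle there, across y. z up.
- square: Steel engineer's square lying flat (L), 0.34 kg. Dark stock 24 (x) x 80 (y) x 20 mm high; bright blade 22 mm wide, 4 thick, 1.5 above the underside, runs along +x from the stock to x = +102 at y = +18 to +40. Origin: centre of the stock's underside. Grip the stock across x at about y = -5. z up.
- g_clamp: Dark steel G-clamp lying flat (C), 20 mm high, 0.42 kg. Spine 92 (x) x 16 (y) mm centred at (0, -32); jaws along +y at x = -38 and +38, 16 wide, to y = +32; bright screw, 12 thick, along x at y = +20, x = -14 to +95, cross handle at x = 88. Origin: underside level, in the open throat. Grip the spine across y at x = 0: 35 mm free for the inner finger. z up.
- plane_insert: Tray for the block plane. Flat fixed brown plywood tray, 188 (x) x 86 (y) mm, 11 high, recess 7 deep with black floor (4 above bench), 7 mm play round the tool: a rectangle 164 (x) x 62 (y) centred on the origin. Origin: underside, directly below the plane's origin when seated with x axes parallel, either way round. z up.
- mallet_insert: Tray for the mallet. Flat fixed brown plywood tray, 210 (x, -89 to +121) x 128 (y) mm, 11 high, recess 7 deep with black floor (4 above bench), 7 mm play round the tool: a T, head 64 (x) x 104 (y) centred at x = -45, handle slot 36 wide to x = +109. Origin: underside, directly below the mallet's origin when seated with x axes parallel, handle to +x. z up.
- square_insert: Tray for the square. Flat fixed brown plywood tray, 152 (x, -31 to +121) x 118 (y) mm, 11 high, recess 7 deep with black floor (4 above bench), 7 mm play round the tool: an L, stock 38 (x) x 94 (y) at the origin, blade slot at y = +11 to +47 to x = +109. Origin: underside, directly below the square's origin when seated with x axes parallel, blade to +x. z up.
- clamp_insert: Tray for the G-clamp. Flat fixed brown plywood tray, 179 (x, -65 to +114) x 123 (y) mm, 11 high, recess 7 deep with black floor (4 above bench), 7 mm play round the tool: 106 (x) x 86 (y) with a plywood island 42 x 19 (enters the clamp's throat), T slot to x = +102 for screw and handle. Origin: underside, directly below the clamp's origin when seated with x axes parallel, screw to +x. z up.
- glue_bottle: Yellow glue bottle with an orange nozzle standing beyond the trays, 52 mm across, 150 mm high. Loose; not to be disturbed. Origin: centre of its underside.
- dowel_pot: Steel pot holding wooden dowels, standing at the left of the trays, 68 mm across, the pot 75 mm high, the dowels to about 100 mm. Loose; not to be disturbed. Origin: centre of its underside.
Not all that is in view belongs to the job. Leave any orange look-alike of the square alone.

How it is judged:
By the outcome, as a careful person would: the job done as asked, in the order asked, and still so for the second after the job is handed in, with the robot touching nothing.
It also fails if it takes over 122 s, if anything falls off the work surface, if the arm or the gripper's body presses on something with over 40 N, if the wrist force passes 120 N, or if a joint passes its speed limit or range.

## Working session

There is one attempt and no reset: what is moved stays moved. The work goes in short steps, Python scripts to look and compute and a tool call to move; the robot and the scene stay as the last step left them, time stands still between calls to the robot, and variables do not carry over. Pictures are saved under pics/ and viewed, and the job is handed in when it is done.

Besides the shell and the picture viewer there is one more tool, called in YAML: its name, and indented under it one key for each argument. arm_command: Moves the arm, as the interface text tells. Its arguments: {"type":"object","properties":{"commands":{"type":"string"},"squeeze":{"type":"number"}},"required":["commands"]}

```bash
ls; mkdir -p pics
python3 - <<'E'
from rig import ctrl,cams,order
import cv2,numpy as np
s=ctrl.get_state();print(s)
for n in("scene","top"):
    cv2.imwrite(f"pics/{n}0.png",cams.snapshot(n)); i=cams.camera_info(n);print(n,i)
E
```

```text
pics
{'time': 0.0, 'joint_positions': array([ 1.24699457e+00,  3.20280179e-01,  1.56568027e+00,  4.27340051e-05,
        1.25742536e+00, -1.99830915e-02]), 'qd': array([-0.0004531 , -0.00075327, -0.00092511, -0.0013116 , -0.00042519,
        0.00125287]), 'effort': array([ 5.43634360e-04, -4.15525818e+01, -2.34160548e+01,  1.91661902e-04,
        8.05802556e-03, -1.09164910e-05]), 'tool_pos': array([171.84289821, 548.20992703, 230.48852765]), 'ee_rot': array([[-6.09072286e-04, -9.54197059e-01,  2.99178212e-01],
       [-1.68703032e-03,  2.99178822e-01,  9.54195570e-01],
       [-9.99998391e-01,  7.64513628e-05, -1.79198090e-03]]), 'force': array([0.20624168, 0.47514747, 0.51422129]), 'wrist_torque': array([ 0.02769936,  0.0095724 , -0.01950405]), 'opening': 85.5835428266201}
scene {'mtx': array([[365.24267038,   0.        , 250.48932953],
       [  0.        , 365.24267038, 188.94862119],
       [  0.        ,   0.        ,   1.        ]]), 'world_to_cam': array([[-6.72428995e-01,  7.39867255e-01,  2.08732102e-02,
         3.33649228e+02],
       [-4.86351037e-01, -4.62927252e-01,  7.41053998e-01,
         2.97708455e+02],
       [ 5.57944366e-01,  4.88154488e-01,  6.71120913e-01,
        -1.70469270e+03],
       [ 0.00000000e+00,  0.00000000e+00,  0.00000000e+00,
         1.00000000e+00]])}
top {'mtx': array([[404.78678115,   0.        , 260.02220031],
       [  0.        , 404.78678115, 193.14319732],
       [  0.        ,   0.        ,   1.        ]]), 'world_to_cam': array([[ 7.23235609e-04, -9.99802484e-01, -1.98612912e-02,
         1.26051987e+02],
       [ 9.82873576e-01, -2.94932566e-03,  1.84257522e-01,
        -6.00914790e+02],
       [-1.84279705e-01, -1.96543999e-02,  9.82677310e-01,
        -1.39568455e+03],
       [ 0.00000000e+00,  0.00000000e+00,  0.00000000e+00,
         1.00000000e+00]])}
```

Run:
```python
import cv2
for n in("scene","top"):
    im=cv2.imread(f"pics/{n}0.png"); cv2.imwrite(f"pics/{n}0b.png",cv2.resize(im,(800,600),interpolation=cv2.INTER_CUBIC))
```

```text
(no output)
```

View pics/scene0b.png

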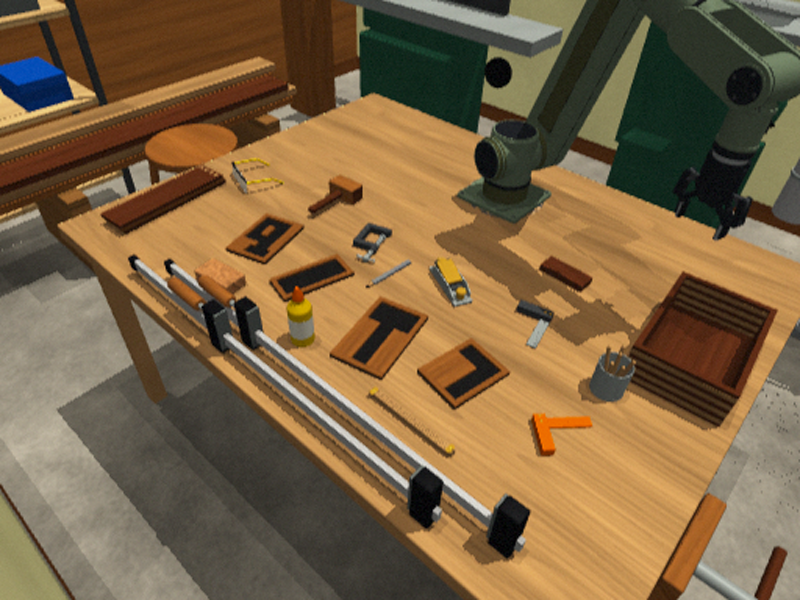

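View pics/top0b.png

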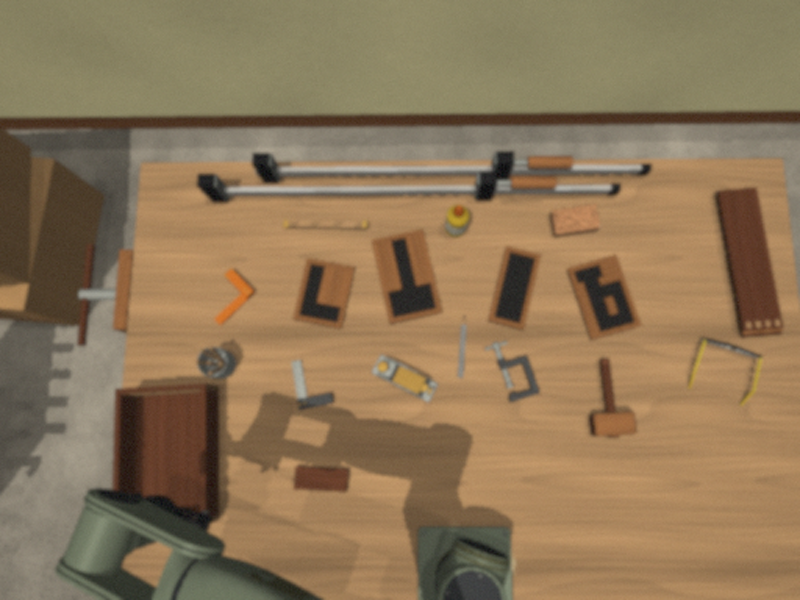

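```bash
cat > h.py <<'E'
from rig import ctrl,cams,order
import cv2,numpy as np
def ray(info,uv,z):
    """pixels Nx2 -> world points on plane z"""
    uv=np.atleast_2d(np.asarray(uv,float)); K=info['mtx'];T=info['world_to_cam'];R=T[:3,:3];c=-R.T@T[:3,3]
    d=np.c_[(uv[:,0]-K[0,2])/K[0,0],-(uv[:,1]-K[1,2])/K[1,1],-np.ones(len(uv))]@R
    return c+d*((z-c[2])/d[:,2])[:,None]
def proj(info,P):
    P=np.atleast_2d(P);K=info['mtx'];T=info['world_to_cam'];q=P@T[:3,:3].T+T[:3,3]
    return np.c_[K[0,0]*q[:,0]/-q[:,2]+K[0,2],K[1,1]*-q[:,1]/-q[:,2]+K[1,2]]
def wrist(name):
    info=cams.camera_info("wrist");im=cams.snapshot("wrist")
    cv2.imwrite(f"pics/{name}.png",im);np.savez(f"pics/{name}.npz",mtx=info['mtx'],world_to_cam=info['world_to_cam'])
    return info,im
def load(name): return dict(np.load(f"pics/{name}.npz")),cv2.imread(f"pics/{name}.png")
def st():
    s=ctrl.get_state();print('t',round(s['time'],2),'pos',s['tool_pos'].round(1),'zax',s['ee_rot'][:,2].round(3),'xax',s['ee_rot'][:,0].round(3),'F',s['force'].round(1),'op',round(s['opening'],1),'q',s['joint_positions'].round(2))
E
python3 - <<'E'
from h import *
st()
info,im=wrist("w0");print(info)
t=cams.camera_info("top")
T=cams.camera_info("wrist")['world_to_cam'];print('cam c',-T[:3,:3].T@T[:3,3])
s=512/800
for n,p in dict(plane=(405,378),mallet=(610,400),square=(310,387),clamp=(515,372),tsq=(325,293),tm=(407,275),tp=(515,287),tc=(604,296),glue=(457,225),pot=(217,362)).items(): print(n,ray(t,[p[0]*s,p[1]*s],10).round(0))
E
```

```text
t 0.1 pos [171.9 548.3 230.6] zax [ 0.299  0.954 -0.002] xax [-0.001 -0.002 -1.   ] F [-0.2 -0.1 -1.2] op 85.5 q [ 1.25  0.32  1.57  0.    1.26 -0.02]
{'mtx': array([[300.52298884,   0.        , 250.78975676],
       [  0.        , 300.52298884, 195.14910068],
       [  0.        ,   0.        ,   1.        ]]), 'world_to_cam': array([[ 2.99465941e-01,  9.54105355e-01, -1.76657323e-03,
        -5.74447057e+02],
       [-9.04728754e-01,  2.83379157e-01, -3.18059955e-01,
         4.14232452e+01],
       [-3.02962096e-01,  9.68463934e-02,  9.48068955e-01,
        -3.79991893e+02],
       [ 0.00000000e+00,  0.00000000e+00,  0.00000000e+00,
         1.00000000e+00]])}
cam c [ 94.39249945 573.17961515 372.53108472]
plane [[430. 129.  10.]]
mallet [[ 380. -341.   10.]]
square [[409. 350.  10.]]
clamp [[ 444. -126.   10.]]
tsq [[632. 320.  10.]]
tm [[675. 125.  10.]]
tp [[ 645. -132.   10.]]
tc [[ 622. -341.   10.]]
glue [[799.   3.  10.]]
pot [[468. 570.  10.]]
```

View pics/w0.png

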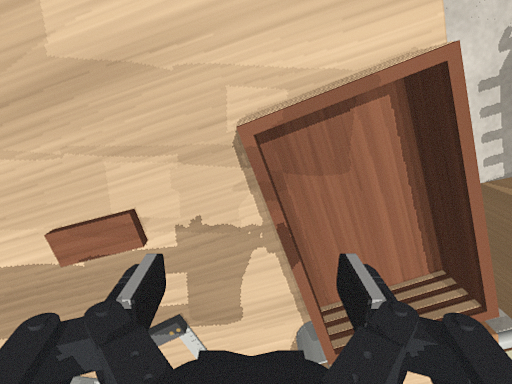

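arm_command:
  commands: "0 0.034 -0.034 0 0 0 0;0 0.034 -0.034 0 0 0 0;0 0.034 -0.034 0 0 0 0;0 0.034 -0.034 0 0 0 0;0 0.034 -0.034 0 0 0 0"

```text
time: 0.65
tool_pos: [342.9, 377.1, 231.2]
ee_rot: [[-0.0, -0.954, 0.299], [-0.0, 0.299, 0.954], [-1.0, 0.0, -0.0]]
force: [0.7, 1.5, -0.0]
opening: 85.1
```

arm_command:
  commands: "0 0.034 -0.034 0 0 0 0;0 0.034 -0.034 0 0 0 0;0 0.034 -0.034 0 0 0 0;0 0.034 -0.034 0 0 0 0;0 0 0 0 0 0 0"

```text
time: 1.15
tool_pos: [481.4, 238.8, 230.9]
ee_rot: [[0.001, -0.952, 0.305], [-0.002, 0.305, 0.952], [-1.0, -0.002, -0.001]]
force: [-1.3, 0.6, -0.2]
opening: 85.3
```

Run:
```python
from h import *
st()
wrist("w1")
```

```text
t 1.15 pos [481.4 238.8 230.9] zax [ 0.305  0.952 -0.001] xax [ 0.001 -0.002 -1.   ] F [-1.3  0.6 -0.2] op 85.3 q [ 0.44  0.26  1.65 -0.    1.23 -0.82]
```

View pics/w1.png

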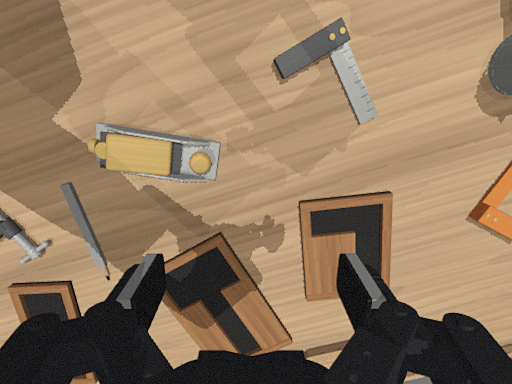

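arm_command:
  commands: "0 0.01 -0.047 0.006 0 0 0;0 0.01 -0.047 0.006 0 0 0;0 0.01 -0.047 0.006 0 0 0;0 0.01 -0.047 0.006 0 0 0;0 0.01 -0.047 0.006 0 0 0"

```text
time: 1.7
tool_pos: [527.5, 7.4, 261.6]
ee_rot: [[-0.0, -0.955, 0.297], [0.001, 0.297, 0.955], [-1.0, 0.0, 0.001]]
force: [1.2, -0.2, 0.5]
opening: 85.3
```

arm_command:
  commands: "0 0.01 -0.047 0.006 0 0 0;0 0.01 -0.047 0.006 0 0 0;0 0.01 -0.047 0.006 0 0 0;0 0.01 -0.047 0.006 0 0 0;0 0 0 0 0 0 0"

```text
time: 2.2
tool_pos: [569.0, -184.1, 285.2]
ee_rot: [[0.001, -0.953, 0.303], [-0.002, 0.303, 0.953], [-1.0, -0.002, -0.002]]
force: [1.0, 1.7, -0.5]
opening: 85.2
```

Run:
```python
from h import *
st()
wrist("w2")
```

```text
t 2.2 pos [ 569.  -184.1  285.2] zax [ 0.303  0.953 -0.002] xax [ 0.001 -0.002 -1.   ] F [ 1.   1.7 -0.5] op 85.2 q [-0.33  0.33  1.42 -0.    1.4  -1.59]
```

View pics/w2.png

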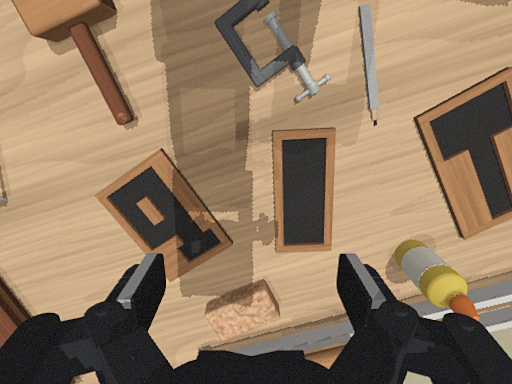

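```bash
cat > m.py <<'E'
from h import *
import sys
def show(name,boxes,out):
    i,im=load(name);x0,y0,x1,y1=boxes;c=im[y0:y1,x0:x1];f=min(800/c.shape[1],600/c.shape[0]);cv2.imwrite(out,cv2.resize(c,None,fx=f,fy=f,interpolation=cv2.INTER_CUBIC))
E
python3 - <<'E'
from m import *
for n in("w1","w2"):
    i,im=load(n);hsv=cv2.cvtColor(im,cv2.COLOR_BGR2HSV)
    pts={"w1":[(310,210),(350,215),(215,255),(30,150),(400,60),(150,155),(315,50),(350,90)],"w2":[(280,140),(300,180),(330,200),(160,158),(130,190),(440,140),(400,60),(100,200),(220,170)]}[n]
    for p in pts: print(n,p,hsv[p[1],p[0]])
    m=((hsv[...,2]<70)).astype(np.uint8);m=cv2.morphologyEx(m,cv2.MORPH_OPEN,np.ones((3,3)))
    cs,_=cv2.findContours(m,cv2.RETR_CCOMP,cv2.CHAIN_APPROX_NONE)
    for c in cs:
        if cv2.contourArea(c)>300: print('dark',cv2.boundingRect(c),cv2.contourArea(c))
    m=((hsv[...,1]>130)&(hsv[...,2]<200)).astype(np.uint8)*255
    cv2.imwrite(f"pics/{n}_sat.png",np.hstack([m]))
E
```

```text
w1 (310, 210) [ 13 129 162]
w1 (350, 215) [ 0  6 41]
w1 (215, 255) [45 19 27]
w1 (30, 150) [ 15  92 147]
w1 (400, 60) [ 15  87 188]
w1 (150, 155) [ 20 118 203]
w1 (315, 50) [45  6 92]
w1 (350, 90) [ 45   9 175]
dark (0, 204, 512, 180) 39680.0
dark (147, 290, 95, 80) 3883.0
w2 (280, 140) [ 14 137 167]
w2 (300, 180) [174  24  54]
w2 (330, 200) [ 14 128 167]
w2 (160, 158) [ 13 124 177]
w2 (130, 190) [ 0 14 55]
w2 (440, 140) [173  20  52]
w2 (400, 60) [ 16  84 212]
w2 (100, 200) [ 14 133 167]
w2 (220, 170) [ 15 105 139]
dark (0, 254, 512, 130) 29036.5
dark (110, 168, 110, 92) 4324.0
dark (135, 194, 31, 33) 468.5
dark (282, 138, 44, 106) 4130.5
dark (431, 84, 81, 132) 4845.0
```

View pics/w2_sat.png

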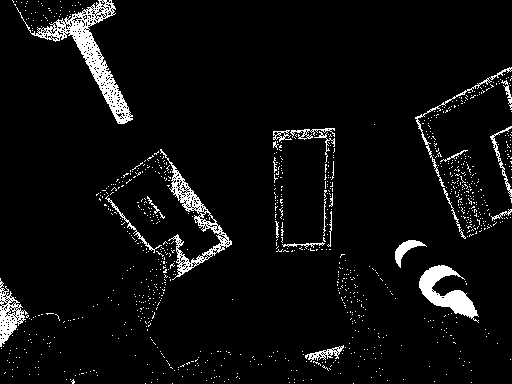

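```bash
cat >> m.py <<'E'
def rect(i,c,z):
    W=ray(i,c.reshape(-1,2)+0.0,z)[:,:2].astype(np.float32)
    (cx,cy),(w,h),a=cv2.minAreaRect(W)
    if w<h: w,h,a=h,w,a+90
    a=(a+90)%180-90
    return np.round([cx,cy,w,h,a],1)
def traymask(im):
    b=cv2.GaussianBlur(im,(0,0),1.2);hsv=cv2.cvtColor(b,cv2.COLOR_BGR2HSV)
    m=(((hsv[...,1]>112)|(hsv[...,2]<75))).astype(np.uint8)
    return cv2.morphologyEx(m,cv2.MORPH_OPEN,np.ones((3,3)))
def comp(m,box):
    """largest contour with mask limited to box"""
    q=np.zeros_like(m);x0,y0,x1,y1=box;q[y0:y1,x0:x1]=m[y0:y1,x0:x1]
    cs,_=cv2.findContours(q,cv2.RETR_EXTERNAL,cv2.CHAIN_APPROX_NONE);return max(cs,key=cv2.contourArea)
def dark(im,t=75):
    b=cv2.GaussianBlur(im,(0,0),0.8);return (b.max(2)<t).astype(np.uint8)
E
python3 - <<'E'
from m import *
for n,box,nm in [("w2",(260,115,345,256),"plane"),("w2",(85,140,240,285),"clamp"),("w1",(290,180,400,302),"square"),("w1",(155,225,300,360),"mallet"),("w2",(400,60,512,240),"malletpart")]:
    i,im=load(n);tm=traymask(im)
    c=comp(tm,box);print(nm,'outer',rect(i,c,5.5),'dark',rect(i,comp(dark(im),box),7.5))
    v=im.copy();cv2.drawContours(v,[c],-1,(0,255,0),1);cv2.drawContours(v,[comp(dark(im),box)],-1,(0,0,255),1)
    x0,y0,x1,y1=box;cv2.imwrite(f"pics/tr_{nm}.png",cv2.resize(v[y0:y1,x0:x1],(300,300)))
P=[cv2.imread(f"pics/tr_{k}.png") for k in("plane","clamp","square","mallet")]
cv2.imwrite("pics/tr.png",np.vstack([np.hstack(P[:2]),np.hstack(P[2:])]))
E
```

```text
plane outer [ 648.5 -128.1  189.9   87.1  -14.5] dark [ 647.4 -128.   160.8   59.5  -14.7]
clamp outer [ 631.7 -359.7  180.2  171.9   15.7] dark [ 624.9 -338.2  155.1   94.3   17.3]
square outer [645.4 330.9 172.  132.4 -10.9] dark [653.8 333.6 171.3  94.9  -1.4]
mallet outer [689.9 121.2 264.2 151.9  12. ] dark [691.  118.  268.6 141.5  16.1]
malletpart outer [678.3 128.2 215.  130.3  11.7] dark [676.6 129.5 180.9  99.8  12.5]
```

View pics/tr.png

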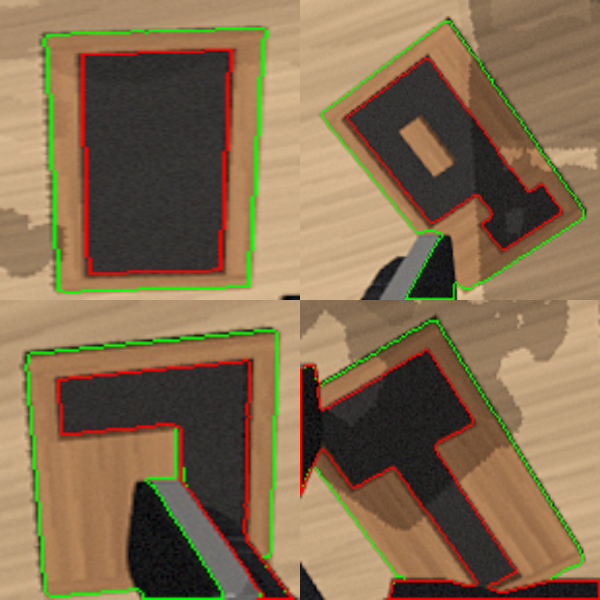

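Run:
```python
from m import *
i,im=load("w1");b=cv2.GaussianBlur(im,(0,0),0.8);hsv=cv2.cvtColor(b,cv2.COLOR_BGR2HSV)
m=((hsv[...,1]<55)|((hsv[...,1]>135))).astype(np.uint8)
m=cv2.morphologyEx(m,cv2.MORPH_OPEN,np.ones((3,3)))
box=(80,110,235,195);c=comp(m,box);print(rect(i,c,17),cv2.contourArea(c))
v=im.copy();cv2.drawContours(v,[c],-1,(0,255,0),1)
cv2.imwrite("pics/pl.png",cv2.resize(v[100:200,70:240],None,fx=4.5,fy=4.5))
print('knob',ray(i,(200,160),40))
hh=(hsv[...,1]<55).astype(np.uint8);hh=cv2.morphologyEx(hh,cv2.MORPH_OPEN,np.ones((2,2)))
q=np.zeros_like(hh);q[110:195,90:235]=hh[110:195,90:235]
cv2.imwrite("pics/pl2.png",q*255)
```

```text
[436.1 136.  144.8  55.7  63. ] 2496.0
knob [[453.45647242 187.84618134  40.        ]]
```

View pics/pl.png

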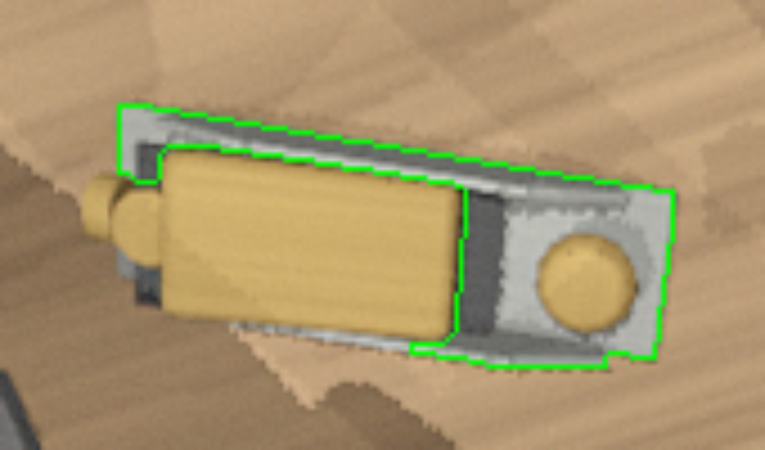

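Run:
```python
from m import *
i,im=load("w1")
p=np.array([(118,103),(675,190),(655,358)])/4.5+[70,100]
for z in(0,6,10):
    W=ray(i,p,z)[:,:2];print(z,W.round(1).tolist(),np.linalg.norm(W[0]-W[1]),np.linalg.norm(W[2]-W[1]),'c',(W[0]+W[2])/2,'ang',np.degrees(np.arctan2(*(W[1]-W[0])[::-1])))
```

```text
0 [[378.4, 75.2], [446.1, 210.2], [489.4, 188.6]] 150.97719272484807 48.39104177871357 c [433.89857112 131.9187137 ] ang 63.34189169520469
6 [[378.8, 78.3], [445.4, 211.0], [488.1, 189.8]] 148.5460044067226 47.61180000483358 c [433.41394482 134.04862391] ang 63.34189169520467
10 [[379.0, 80.3], [445.0, 211.6], [487.1, 190.6]] 146.9252121946389 47.092305488913624 c [433.09086061 135.46856405] ang 63.341891695204666
```

arm_command:
  commands: "0 -0.0112 0.0261 -0.005 0 0 -0.1444;0 -0.0112 0.0261 -0.005 0 0 -0.1444;0 -0.0112 0.0261 -0.005 0 0 -0.1444;0 -0.0112 0.0261 -0.005 0 0 -0.1444;0 -0.0112 0.0261 -0.005 0 0 -0.1444"

```text
time: 2.75
tool_pos: [510.4, -46.3, 259.9]
ee_rot: [[-0.001, -0.515, 0.857], [0.001, 0.857, 0.515], [-1.0, 0.002, -0.0]]
force: [0.4, 0.0, 1.0]
opening: 85.4
```

arm_command:
  commands: "0 -0.0112 0.0261 -0.005 0 0 -0.1444;0 -0.0112 0.0261 -0.005 0 0 -0.1444;0 -0.0112 0.0261 -0.005 0 0 -0.1444;0 -0.0112 0.0261 -0.005 0 0 -0.1444;0 -0.0112 0.0261 -0.005 0 0 -0.1444"

```text
time: 3.25
tool_pos: [453.8, 83.6, 235.0]
ee_rot: [[-0.001, 0.179, 0.984], [0.001, 0.984, -0.179], [-1.0, 0.001, -0.001]]
force: [0.2, 0.7, 0.2]
opening: 85.3
```

arm_command:
  commands: "0 -0.0112 0.0261 -0.02 0 0 -0.1444;0 -0.0112 0.0261 -0.03 0 0 -0.1444;0 0 0 -0.03 0 0 0;0 0 0 0 0 0 0;0 0 0 0 0 0 0"

```text
time: 3.75
tool_pos: [432.8, 133.9, 155.7]
ee_rot: [[-0.001, 0.447, 0.894], [0.0, 0.894, -0.447], [-1.0, -0.0, -0.001]]
force: [0.4, -0.1, 1.0]
opening: 85.5
```

Run:
```python
from h import *
st()
wrist("w3")
```

```text
t 3.75 pos [432.8 133.9 155.7] zax [ 0.894 -0.447 -0.001] xax [-0.001  0.    -1.   ] F [ 0.4 -0.1  1. ] op 85.5 q [0.27 0.2  1.94 0.   1.   0.74]
```

View pics/w3.png

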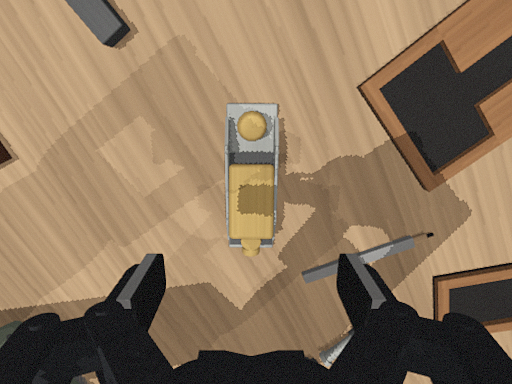

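Run:
```python
from m import *
i,im=load("w3")
p=[(227,104),(278,104),(228,246),(276,246)]
W=ray(i,p,3)[:,:2];print(W.round(1),W.mean(0),np.degrees(np.arctan2(*(W[0]-W[2])[::-1])),np.degrees(np.arctan2(*(W[1]-W[3])[::-1])),np.linalg.norm(W[0]-W[2]))
show("w3",(210,90,300,270),"pics/c3.png")
```

```text
[[446.  209.5]
 [488.8 188.1]
 [376.9  77.4]
 [424.   53.9]] [433.9182782  132.23770652] 62.38881207684434 64.22360623634907 149.09127218376685
```

View pics/c3.png

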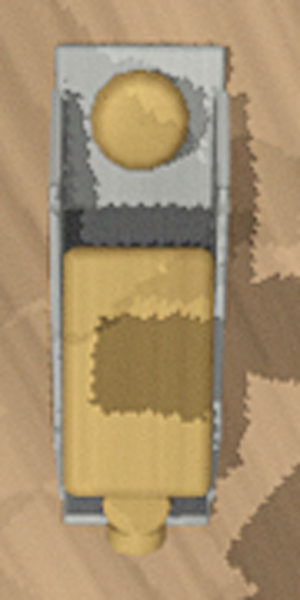

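arm_command:
  commands: "0 0.001 -0.0015 -0.045 0 0 0;0 0 0 -0.045 0 0 0;0 0 0 -0.04 0 0 0;0 0 0 -0.0183 0 0 0;0 0 0 0 0 0 0"
  squeeze: 70

```text
time: 4.3
tool_pos: [434.3, 131.0, 6.2]
ee_rot: [[-0.003, 0.45, 0.893], [-0.001, 0.893, -0.45], [-1.0, -0.002, -0.002]]
force: [-0.4, -1.3, 0.2]
opening: 85.5
```

arm_command:
  commands: "255 0 0 0 0 0 0;255 0 0 0 0 0 0;255 0 0 0 0 0 0;255 0 0 0 0 0 0;255 0 0 0 0 0 0"

```text
time: 4.8
tool_pos: [435.1, 131.8, 8.9]
ee_rot: [[0.002, 0.45, 0.893], [0.001, 0.893, -0.45], [-1.0, 0.002, 0.001]]
force: [-3.5, 0.2, 8.0]
opening: 46.8
```

arm_command:
  commands: "255 0 0 0 0 0 0;255 0 0 0.02 0 0 0;255 0 0 0.03 0 0 0;255 0 0 0.03 0 0 0;255 0 0 0 0 0 0"

```text
time: 5.3
tool_pos: [437.3, 132.1, 90.6]
ee_rot: [[0.009, 0.449, 0.893], [0.002, 0.893, -0.449], [-1.0, 0.006, 0.007]]
force: [1.0, 0.9, -6.2]
opening: 47.0
```

Run:
```python
from h import *
st()
wrist("w4")
```

```text
t 5.3 pos [437.3 132.1  90.6] zax [ 0.893 -0.449  0.007] xax [ 0.009  0.002 -1.   ] F [ 1.   0.9 -6.2] op 47.0 q [ 0.27  0.28  2.03 -0.    0.82  0.73]
```

View pics/w4.png

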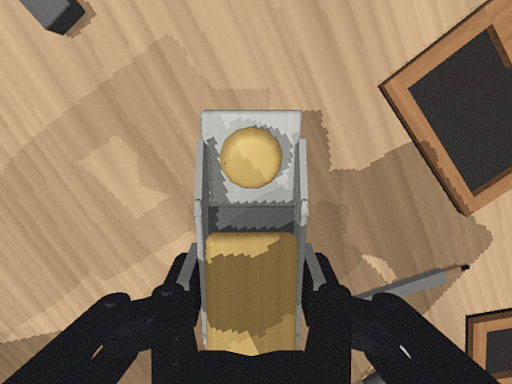

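arm_command:
  commands: "255 0.02134 -0.02594 0.01 0 0 -0.136;255 0.02134 -0.02594 0.01 0 0 -0.136;255 0.02134 -0.02594 0 0 0 -0.136;255 0.02134 -0.02594 0 0 0 -0.136;255 0.02134 -0.02594 0 0 0 -0.136"

```text
time: 5.85
tool_pos: [540.3, 0.6, 104.6]
ee_rot: [[-0.004, 0.913, 0.407], [0.0, 0.407, -0.913], [-1.0, -0.004, -0.002]]
force: [1.5, 0.0, -5.4]
opening: 46.7
```

arm_command:
  commands: "255 0.02134 -0.02594 0 0 0 -0.136;255 0.02134 -0.02594 0 0 0 -0.136;255 0.02134 -0.02594 0 0 0 -0.136;255 0.02134 -0.02594 0 0 0 -0.136;255 0.02134 -0.02594 0 0 0 -0.136"

```text
time: 6.35
tool_pos: [647.0, -128.9, 103.6]
ee_rot: [[-0.005, 0.966, -0.258], [0.001, -0.258, -0.966], [-1.0, -0.006, 0.0]]
force: [-0.0, 0.6, -6.9]
opening: 46.6
```

arm_command:
  commands: "255 0 0 -0.02 0 0 0;255 0 0 -0.02 0 0 0;255 0 0 0 0 0 0"

```text
time: 6.65
tool_pos: [643.7, -127.5, 60.6]
ee_rot: [[-0.013, 0.967, -0.253], [0.003, -0.253, -0.968], [-1.0, -0.013, 0.001]]
force: [-1.8, 0.3, -7.8]
opening: 46.8
```

Run:
```python
from h import *
st()
wrist("w5")
```

```text
t 6.65 pos [ 643.7 -127.5   60.6] zax [-0.253 -0.968  0.001] xax [-0.013  0.003 -1.   ] F [-1.8  0.3 -7.8] op 46.8 q [-0.21  0.59  1.58 -0.    0.99  1.61]
```

View pics/w5.png

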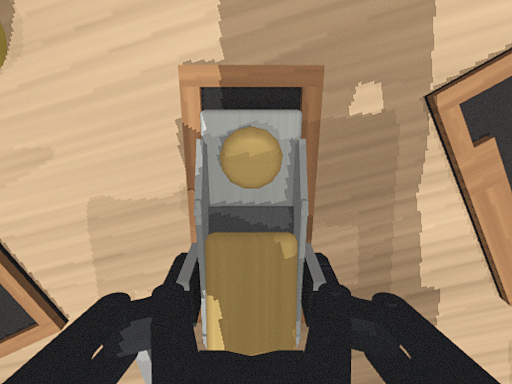

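arm_command:
  commands: "255 0 0 -0.02 0 0 0;255 0 0 -0.015 0 0 0;255 0 0 -0.005 0 0 0;255 0 0 0 0 0 0;255 0 0 0 0 0 0"

```text
time: 7.2
tool_pos: [648.5, -128.1, 27.6]
ee_rot: [[0.001, 0.968, -0.252], [-0.0, -0.252, -0.968], [-1.0, 0.001, 0.0]]
force: [-0.2, -0.2, -5.9]
opening: 46.4
```

Run:
```python
from h import *
st()
wrist("w6")
```

```text
t 7.2 pos [ 648.5 -128.1   27.6] zax [-0.252 -0.968  0.   ] xax [ 0.001 -0.    -1.   ] F [-0.2 -0.2 -5.9] op 46.4 q [-0.21  0.62  1.6  -0.    0.91  1.61]
```

View pics/w6.png

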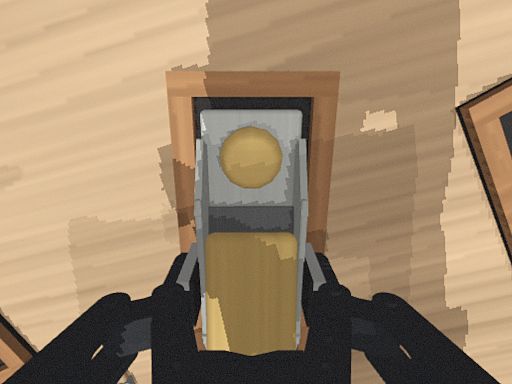

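arm_command:
  commands: "255 0 0 -0.006 0 0 0;255 0 0 -0.005 0 0 0;255 0 0 -0.002 0 0 0;255 0 0 -0.001 0 0 0;255 0 0 0 0 0 0"

```text
time: 7.75
tool_pos: [648.0, -128.0, 13.1]
ee_rot: [[0.0, 0.968, -0.252], [-0.0, -0.252, -0.968], [-1.0, 0.0, 0.0]]
force: [0.0, 0.3, -6.6]
opening: 46.5
```

arm_command:
  commands: "255 0 0 -0.001 0 0 0;255 0 0 -0.001 0 0 0;255 0 0 0 0 0 0"

```text
time: 8.05
tool_pos: [648.2, -128.1, 13.0]
ee_rot: [[0.001, 0.968, -0.252], [-0.0, -0.252, -0.968], [-1.0, 0.001, 0.0]]
force: [-2.9, 0.6, 4.9]
opening: 46.5
```

arm_command:
  commands: "0 0 0 0 0 0 0;0 0 0 0 0 0 0;0 0 0 0 0 0 0;0 0 0 0.01 0 0 0;0 0 0 0.03 0 0 0"

```text
time: 8.55
tool_pos: [646.1, -127.6, 49.0]
ee_rot: [[-0.006, 0.968, -0.252], [0.001, -0.252, -0.968], [-1.0, -0.006, 0.0]]
force: [1.5, -0.3, 0.3]
opening: 85.4
```

arm_command:
  commands: "0 0 0 0.045 0 0 0;0 0 0 0.045 0 0 0;0 0 0 0.045 0 0 0;0 0 0 0.03 0 0 0"

```text
time: 8.95
tool_pos: [649.1, -128.3, 221.0]
ee_rot: [[0.006, 0.968, -0.252], [-0.001, -0.252, -0.968], [-1.0, 0.006, -0.0]]
force: [0.8, 0.9, -0.4]
opening: 85.4
```

Run:
```python
from h import *
st()
wrist("w7")
```

```text
t 8.95 pos [ 649.1 -128.3  221. ] zax [-0.252 -0.968 -0.   ] xax [ 0.006 -0.001 -1.   ] F [ 0.8  0.9 -0.4] op 85.4 q [-0.21  0.46  1.37 -0.    1.31  1.61]
```

View pics/w7.png

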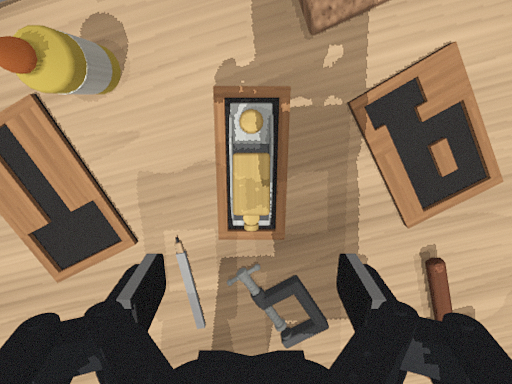

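Run:
```python
from m import *
i,im=load("w2")
W=ray(i,[(80,30),(124,118)],24)[:,:2];print(W,np.degrees(np.arctan2(*(W[1]-W[0])[::-1])))
for n,box in (("w7",(345,38,505,230)),("w7",(0,90,138,284))):
    i,im=load(n);print(rect(i,comp(traymask(im),box),5.5),rect(i,comp(dark(im),box),7.5))
t=cams.camera_info("top");i,im=load("w7");print(ray(i,[(433,262)],24))
```

```text
[[ 360.5089497  -332.06887949]
 [ 469.59630991 -326.04281583]] 3.1618462156139833
[ 623.7 -338.7  182.1  126.    15.9] [ 624.6 -338.   153.2   94.4   16.8]
[677.  130.3 211.9 135.5  12.3] [677.  129.4 184.4  98.   12.4]
[[ 473.58166579 -323.66725507   24.        ]]
```

arm_command:
  commands: "0 -0.0345 -0.0254 -0.008 0 0 0.0384;0 -0.0345 -0.0254 -0.008 0 0 0.0384;0 -0.0345 -0.0254 -0.008 0 0 0.0384;0 -0.0345 -0.0254 -0.008 0 0 0.0384;0 -0.0345 -0.0254 -0.008 0 0 0.0384"

```text
time: 9.5
tool_pos: [474.2, -255.8, 176.3]
ee_rot: [[0.001, 0.998, -0.061], [-0.001, -0.061, -0.998], [-1.0, 0.001, 0.001]]
force: [-0.2, -1.4, -0.1]
opening: 84.8
```

arm_command:
  commands: "0 -0.0345 -0.0254 -0.008 0 0 0.0384;0 -0.0345 -0.0254 -0.008 0 0 0.0384;0 -0.0345 -0.0254 -0.008 0 0 0.0384;0 0 0 0 0 0 0;0 0 0 0 0 0 0"

```text
time: 10.0
tool_pos: [371.8, -331.7, 152.5]
ee_rot: [[0.001, 0.999, 0.05], [-0.0, 0.05, -0.999], [-1.0, 0.001, 0.0]]
force: [0.3, -0.3, 0.0]
opening: 85.1
```

Run:
```python
from h import *
st()
wrist("w8")
```

```text
t 10.0 pos [ 371.8 -331.7  152.5] zax [ 0.05  -0.999  0.   ] xax [ 0.001 -0.    -1.   ] F [ 0.3 -0.3  0. ] op 85.1 q [-0.75  0.27  1.86  0.    1.02  0.77]
```

View pics/w8.png

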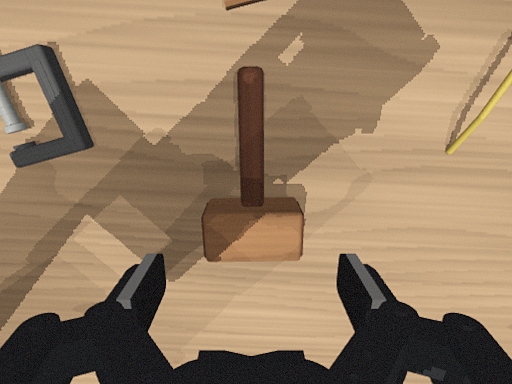

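Run:
```python
from m import *
i,im=load("w8")
b=cv2.GaussianBlur(im,(0,0),0.8);hsv=cv2.cvtColor(b,cv2.COLOR_BGR2HSV)
for r in (80,100,120,140,160,180,195):
    row=b[r,225:280].astype(int); print(r, ' '.join(f"{v}" for v in hsv[r,230:276:2,1]))
m=((hsv[...,1]>135)).astype(np.uint8)
L=[]
for r in range(78,195,6):
    c=np.where(m[r,225:285])[0]+225; L.append((c.min(),c.max(),r)); 
L=np.array(L);print(L.T)
A=ray(i,np.c_[(L[:,0]+L[:,1])/2,L[:,2]],28)[:,:2]
k=np.polyfit(A[:,0],A[:,1],1);print('yaw',np.degrees(np.arctan(k[0])),k)
print('tip',ray(i,[(250.5,67)],28),'rootedge z24',ray(i,[(253,206)],30),'head corners top',ray(i,[(215,198),(292,198)],48),'headbottom',ray(i,[(207,261),(300,261)],35))
```

```text
80 97 97 100 99 135 141 138 137 134 137 132 136 135 142 141 136 141 101 97 94 96 95 96
100 96 97 98 103 118 138 139 138 135 138 142 136 136 136 138 141 134 103 98 97 97 98 97
120 97 98 99 100 109 138 139 131 143 140 136 141 135 136 138 137 129 103 97 97 100 97 98
140 95 97 96 97 104 137 136 143 143 143 141 134 131 137 136 138 129 103 96 98 98 99 99
160 97 99 99 99 104 122 137 134 143 143 143 142 135 139 139 138 139 103 100 105 101 99 100
180 99 99 102 100 100 120 141 134 140 138 136 142 141 135 137 141 139 104 98 103 96 101 99
195 103 99 94 97 96 106 130 138 132 130 149 138 139 151 135 141 137 104 97 98 100 98 99
[[239 239 240 239 242 245 240 240 240 240 240 241 241 242 242 241 241 241
  242 242]
 [261 261 261 260 261 261 261 261 261 262 262 262 262 262 261 262 262 262
  262 262]
 [ 78  84  90  96 102 108 114 120 126 132 138 144 150 156 162 168 174 180
  186 192]]
yaw 3.685756395304649 [ 6.44174658e-02 -3.56650403e+02]
tip [[ 475.27049572 -326.31597117   28.        ]] rootedge z24 [[ 354.89242048 -334.55452381   30.        ]] head corners top [[ 367.42363668 -300.76803337   48.        ]
 [ 370.69570972 -367.48476418   48.        ]] headbottom [[ 296.94804162 -292.25390095   35.        ]
 [ 301.41295084 -383.51605399   35.        ]]
```

arm_command:
  commands: "0 0.002 -0.0012 -0.045 0 0 0.009;0 0 0 -0.045 0 0 0;0 0 0 -0.037 0 0 0;0 0 0 -0.015 0 0 0;0 0 0 0 0 0 0"

```text
time: 10.55
tool_pos: [374.3, -330.6, 8.1]
ee_rot: [[-0.003, 0.998, 0.063], [0.003, 0.063, -0.998], [-1.0, -0.003, -0.003]]
force: [0.4, 0.8, 0.7]
opening: 85.5
```

arm_command:
  commands: "0 0 0 0 0 0 0;255 0 0 0 0 0 0;255 0 0 0 0 0 0;255 0 0 0 0 0 0;255 0 0 0 0 0 0"
  squeeze: 70

```text
time: 11.05
tool_pos: [374.3, -332.7, 10.7]
ee_rot: [[0.001, 0.998, 0.061], [-0.001, 0.061, -0.998], [-1.0, 0.001, 0.001]]
force: [-0.2, -0.3, -0.5]
opening: 28.5
```

arm_command:
  commands: "255 0 0 0 0 0 0;255 0 0 0 0 0 0;255 0 0 0 0 0 0"

```text
time: 11.35
tool_pos: [374.2, -332.7, 10.7]
ee_rot: [[0.001, 0.998, 0.061], [-0.001, 0.061, -0.998], [-1.0, 0.001, 0.001]]
force: [-0.3, 0.9, 5.9]
opening: 20.6
```

Gripped. Lift.

arm_command:
  commands: "255 0 0 0.01 0 0 0;255 0 0 0.03 0 0 0;255 0 0 0.03 0 0 0;255 0 0 0.03 0 0 0;255 0 0 0 0 0 0"

```text
time: 11.85
tool_pos: [375.9, -334.2, 113.9]
ee_rot: [[0.006, 0.998, 0.061], [-0.006, 0.061, -0.998], [-1.0, 0.006, 0.006]]
force: [0.7, -0.2, -0.5]
opening: 20.5
```

Run:
```python
from h import *
st()
wrist("w9")
```

```text
t 11.85 pos [ 375.9 -334.2  113.9] zax [ 0.061 -0.998  0.006] xax [ 0.006 -0.006 -1.   ] F [ 0.7 -0.2 -0.5] op 20.5 q [-0.75  0.31  1.9  -0.    0.92  0.76]
```

View pics/w9.png

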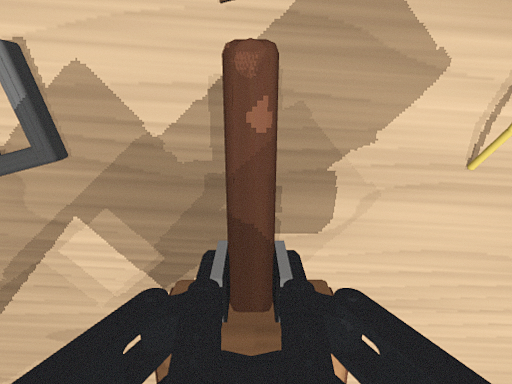

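arm_command:
  commands: "255 0.02395 0.0382 0 0 0 0.0128;255 0.02395 0.0382 0 0 0 0.0128;255 0.02395 0.0382 0 0 0 0.0128;255 0.02395 0.0382 0 0 0 0.0128;255 0.02395 0.0382 0 0 0 0.0128"

```text
time: 12.4
tool_pos: [493.2, -139.5, 108.2]
ee_rot: [[-0.003, 0.992, 0.125], [0.001, 0.125, -0.992], [-1.0, -0.003, -0.001]]
force: [0.3, -0.9, -2.8]
opening: 20.6
```

arm_command:
  commands: "255 0.02395 0.0382 0 0 0 0.0128;255 0.02395 0.0382 0 0 0 0.0128;255 0.02395 0.0382 0 0 0 0.0128;255 0.02395 0.0382 0 0 0 0.0128;255 0.02395 0.0382 0 0 0 0.0128"

```text
time: 12.9
tool_pos: [612.9, 51.2, 107.7]
ee_rot: [[-0.004, 0.982, 0.189], [-0.001, 0.189, -0.982], [-1.0, -0.004, -0.0]]
force: [0.7, -0.7, -1.8]
opening: 20.7
```

arm_command:
  commands: "255 0.02395 0.0382 0 0 0 0.0128;255 0.02395 0.0382 0 0 0 0.0128;255 0 0 -0.02 0 0 0;255 0 0 0 0 0 0;255 0 0 0 0 0 0"

```text
time: 13.4
tool_pos: [659.7, 125.3, 87.9]
ee_rot: [[-0.005, 0.977, 0.213], [-0.001, 0.213, -0.977], [-1.0, -0.005, 0.0]]
force: [-0.1, 0.0, -2.6]
opening: 20.7
```

Run:
```python
from h import *
st()
wrist("w10")
```

```text
t 13.4 pos [659.7 125.3  87.9] zax [ 0.213 -0.977  0.   ] xax [-0.005 -0.001 -1.   ] F [-0.1  0.  -2.6] op 20.7 q [ 0.17  0.58  1.51 -0.    1.05  1.53]
```

View pics/w10.png

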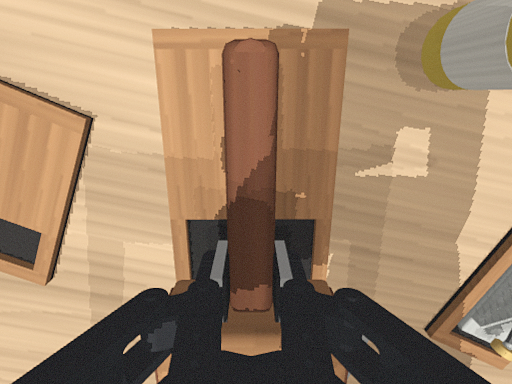

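Run:
```python
from m import *
i,im=load("w10")
W=ray(i,[(152,30),(348,30)],11)[:,:2];print(W,np.linalg.norm(W[0]-W[1]));d=W[0]-W[1];yaw=np.degrees(np.arctan2(-d[0],d[1]));print('yaw',yaw)
ax=np.array([np.cos(np.radians(yaw)),np.sin(np.radians(yaw))]);print('origin from far edge',W.mean(0)-121*ax)
V=ray(i,[(187,220),(315,220)],7)[:,:2];d=V[0]-V[1];print('headslot face',V.mean(0),V.mean(0)+13*ax,np.linalg.norm(d),np.degrees(np.arctan2(-d[0],d[1])))
```

```text
[[764.75224658 213.58238323]
 [791.69103748  89.83001319]] 126.65049366300664
yaw 12.280733146031489
origin from far edge [659.99046629 125.96927761]
headslot face [646.18413221 122.27314388] [658.88665522 125.03826758] 102.96496581586989 12.274658434519894
```

arm_command:
  commands: "255 -0.001 0 -0.03 0 0 0;255 0 0 -0.02 0 0 0;255 0 0 -0.01 0 0 0;255 0 0 0 0 0 0;255 0 0 0 0 0 0"

```text
time: 13.95
tool_pos: [661.1, 125.6, 31.2]
ee_rot: [[0.002, 0.977, 0.212], [0.0, 0.212, -0.977], [-1.0, 0.002, 0.0]]
force: [0.1, -0.1, -2.1]
opening: 20.3
```

Run:
```python
from h import *
st()
wrist("w11")
```

```text
t 13.95 pos [661.1 125.6  31.2] zax [ 0.212 -0.977  0.   ] xax [ 0.002  0.    -1.   ] F [ 0.1 -0.1 -2.1] op 20.3 q [ 0.17  0.64  1.57 -0.    0.94  1.53]
```

View pics/w11.png

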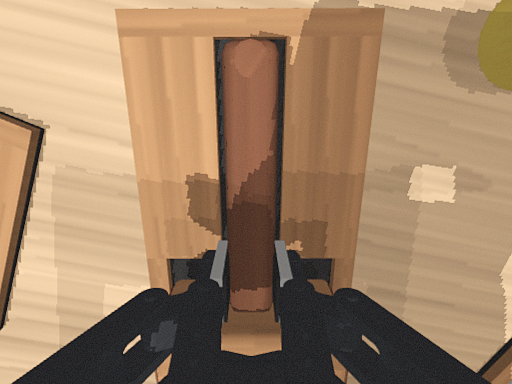

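Run:
```python
from m import *
i,im=load("w11")
ax=np.array([np.cos(np.radians(12.3)),np.sin(np.radians(12.3))]);n=np.array([-ax[1],ax[0]])
S=ray(i,[(213.5,38),(287,38)],11)[:,:2];T=ray(i,[(250.5,39.5)],48)[:,:2];O=ray(i,[(116,10),(384,10)],11)[:,:2]
print((S.mean(0)-T[0])@ax,(S.mean(0)-T[0])@n,'far edge',(O.mean(0)-T[0])@ax,(O.mean(0)-T[0])@n)
```

```text
6.449197142535676 0.13912916593187175 far edge 18.305953565738736 0.23484844868716306
```

arm_command:
  commands: "255 0 0 -0.007 0 0 0;255 0 0 -0.005 0 0 0;255 0 0 -0.002 0 0 0;255 0 0 -0.001 0 0 0;255 0 0 0 0 0 0"

```text
time: 14.5
tool_pos: [660.4, 126.0, 15.0]
ee_rot: [[-0.0, 0.977, 0.213], [-0.0, 0.213, -0.977], [-1.0, -0.0, 0.0]]
force: [0.4, 1.1, -1.9]
opening: 20.4
```

arm_command:
  commands: "255 0 0 -0.001 0 0 0;255 0 0 -0.001 0 0 0;255 0 0 0 0 0 0"

```text
time: 14.8
tool_pos: [660.7, 126.1, 14.7]
ee_rot: [[0.001, 0.977, 0.213], [0.0, 0.213, -0.977], [-1.0, 0.001, 0.0]]
force: [-2.6, -1.3, 5.5]
opening: 20.8
```

arm_command:
  commands: "0 0 0 0 0 0 0;0 0 0 0 0 0 0;0 0 0 0 0 0 0;0 0 0 0.01 0 0 0;0 0 0 0.03 0 0 0"

```text
time: 15.3
tool_pos: [658.2, 125.6, 50.7]
ee_rot: [[-0.007, 0.977, 0.213], [-0.001, 0.213, -0.977], [-1.0, -0.007, -0.0]]
force: [-0.9, 0.3, -1.3]
opening: 85.2
```

arm_command:
  commands: "0 0 0 0.045 0 0 0;0 0 0 0.045 0 0 0;0 0 0 0.045 0 0 0;0 -0.03 0.03 0.03 0 0 0;0 -0.03 0.03 0 0 0 0"

```text
time: 15.8
tool_pos: [604.0, 185.5, 223.1]
ee_rot: [[0.011, 0.977, 0.211], [0.003, 0.211, -0.978], [-1.0, 0.012, -0.001]]
force: [-0.0, 1.3, -0.5]
opening: 85.7
```

Run:
```python
from h import *
st()
wrist("w12")
```

```text
t 15.8 pos [604.  185.5 223.1] zax [ 0.211 -0.978 -0.001] xax [ 0.011  0.003 -1.   ] F [-0.   1.3 -0.5] op 85.7 q [0.28 0.41 1.45 0.   1.27 1.64]
```

View pics/w12.png

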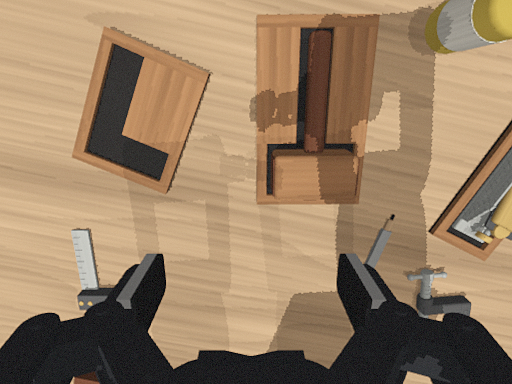

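Run:
```python
from m import *
i,im=load("w12");box=(60,15,220,200)
print(rect(i,comp(traymask(im),box),5.5),rect(i,comp(dark(im),box),7.5))
c=comp(dark(im),box)
W=ray(i,c.reshape(-1,2)+0.,7.5)[:,:2]
q=cv2.approxPolyDP(c,5,True).reshape(-1,2);print(q.tolist());print(ray(i,q+0.,7.5)[:,:2].round(1).tolist())
i,im=load("w1")
# square tool coarse: stock dark
b=cv2.GaussianBlur(im,(0,0),0.8);hsv=cv2.cvtColor(b,cv2.COLOR_BGR2HSV)
m=((hsv[...,1]<45)&(hsv[...,2]<125)).astype(np.uint8);m=cv2.morphologyEx(m,cv2.MORPH_OPEN,np.ones((3,3)))
print('stock',rect(i,comp(m,(265,10,360,85)),10)); print('blade end',ray(i,[(367,122)],4))
```

```text
[634.9 326.8 153.6 120.2 -11.1] [635.6 326.4 126.1  91.8 -10.9]
[[113, 45], [86, 150], [159, 179], [167, 154], [120, 134], [142, 57]]
[[704.9, 359.6], [583.7, 382.9], [566.4, 293.3], [599.3, 287.6], [611.2, 344.7], [699.7, 327.8]]
stock [380.4 340.8  81.9  25.2 -78.7]
blade end [[476.60215389 386.23986428   4.        ]]
```

arm_command:
  commands: "0 -0.0199 0.01363 -0.0062 0 0 0.1412;0 -0.0199 0.01363 -0.0062 0 0 0.1412;0 -0.0199 0.01363 -0.0062 0 0 0.1412;0 -0.0199 0.01363 -0.0062 0 0 0.1412;0 -0.0199 0.01363 -0.0062 0 0 0.1412"

```text
time: 16.35
tool_pos: [501.2, 253.4, 186.1]
ee_rot: [[0.0, 0.601, 0.8], [0.0, 0.8, -0.601], [-1.0, 0.0, 0.0]]
force: [0.3, 0.6, 0.1]
opening: 85.3
```

arm_command:
  commands: "0 -0.0199 0.01363 -0.0062 0 0 0.1412;0 -0.0199 0.01363 -0.0062 0 0 0.1412;0 -0.0199 0.01363 -0.0062 0 0 0.1412;0 -0.0199 0.01363 -0.0062 0 0 0.1412;0 -0.0199 0.01363 -0.0062 0 0 0.1412"

```text
time: 16.85
tool_pos: [401.8, 321.6, 155.1]
ee_rot: [[0.0, -0.062, 0.998], [0.0, 0.998, 0.062], [-1.0, 0.0, 0.0]]
force: [0.8, 0.1, -0.8]
opening: 85.5
```

arm_command:
  commands: "0 -0.0199 0.01363 -0.0062 0 0 0.1412;0 0 0 0 0 0 0;0 0 0 0 0 0 0"

```text
time: 17.15
tool_pos: [382.8, 334.9, 149.1]
ee_rot: [[0.001, -0.195, 0.981], [0.0, 0.981, 0.195], [-1.0, -0.0, 0.001]]
force: [0.0, 0.7, -0.1]
opening: 85.4
```

Run:
```python
from h import *
st()
wrist("w13")
```

```text
t 17.15 pos [382.8 334.9 149.1] zax [0.981 0.195 0.001] xax [ 0.001  0.    -1.   ] F [ 0.   0.7 -0.1] op 85.4 q [ 0.7   0.29  1.84 -0.    1.02  0.5 ]
```

View pics/w13.png

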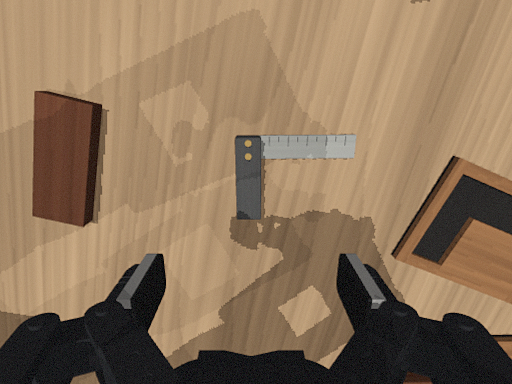

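Run:
```python
from m import *
i,im=load("w13")
b=cv2.GaussianBlur(im,(0,0),0.8);hsv=cv2.cvtColor(b,cv2.COLOR_BGR2HSV)
m=((hsv[...,1]<60)&(hsv[...,2]<125)).astype(np.uint8);m=cv2.morphologyEx(m,cv2.MORPH_OPEN,np.ones((3,3)))
c=comp(m,(222,120,280,230));print('stock',rect(i,c,10),cv2.boundingRect(c))
W=ray(i,[(262,134),(355,134),(355,159),(262,161)],5)[:,:2];print(W,np.degrees(np.arctan2(*(W[1]-W[0])[::-1])))
q=cv2.minAreaRect(c);print(q)
show("w13",(220,120,370,230),"pics/c13.png")
```

```text
stock [381.4 339.   82.1  27.4 -78.8] (235, 136, 30, 83)
[[384.67857159 382.69062944]
 [470.39237125 399.73204612]
 [477.61957001 376.88291764]
 [390.00709255 357.46928374]] 11.24477983981954
((249.5, 177.0), (82.0, 29.0), 90.0)
```

View pics/c13.png

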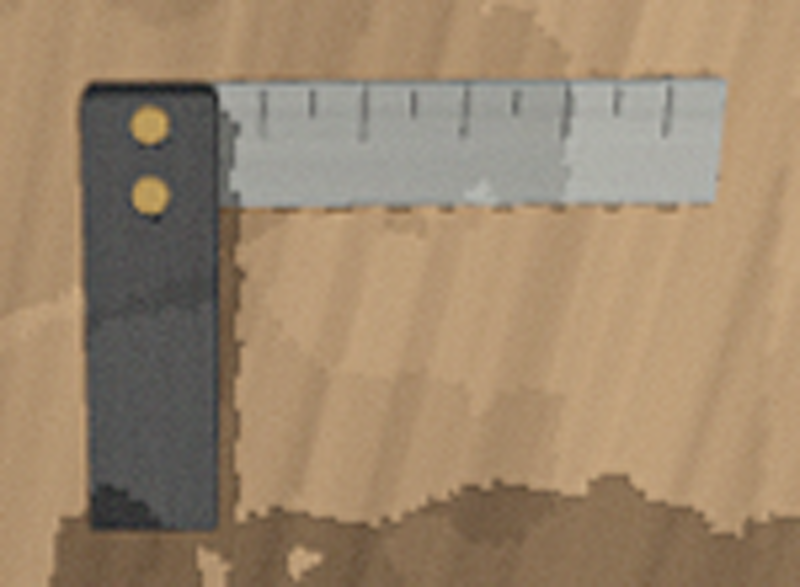

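arm_command:
  commands: "0 0 -0.001 -0.045 0 0 0;0 0 0 -0.045 0 0 0;0 0 0 -0.037 0 0 0;0 0 0 -0.0138 0 0 0;0 0 0 0 0 0 0"

```text
time: 17.7
tool_pos: [382.5, 332.3, 6.0]
ee_rot: [[-0.003, -0.194, 0.981], [-0.003, 0.981, 0.194], [-1.0, -0.002, -0.004]]
force: [-0.1, -0.3, 0.2]
opening: 85.4
```

arm_command:
  commands: "255 0 0 0 0 0 0;255 0 0 0 0 0 0;255 0 0 0 0 0 0;255 0 0 0 0 0 0;255 0 0 0 0 0 0"
  squeeze: 80

```text
time: 18.2
tool_pos: [382.6, 333.9, 9.1]
ee_rot: [[0.001, -0.196, 0.981], [0.001, 0.981, 0.196], [-1.0, 0.0, 0.001]]
force: [-2.2, -1.8, 7.7]
opening: 21.6
```

arm_command:
  commands: "255 0 0 0 0 0 0;255 0 0 0 0 0 0;255 0 0 0 0 0 0"

```text
time: 18.5
tool_pos: [382.6, 333.9, 9.0]
ee_rot: [[0.001, -0.196, 0.981], [0.0, 0.981, 0.196], [-1.0, 0.0, 0.001]]
force: [-1.7, -1.1, 5.4]
opening: 21.5
```

arm_command:
  commands: "255 0 0 0.01 0 0 0;255 0 0 0.03 0 0 0;255 0 0 0.03 0 0 0;255 0 0 0.02 0 0 0;255 0 0 0 0 0 0"

```text
time: 19.0
tool_pos: [384.0, 335.0, 100.7]
ee_rot: [[0.005, -0.196, 0.981], [0.004, 0.981, 0.196], [-1.0, 0.003, 0.006]]
force: [0.2, 0.0, -3.9]
opening: 21.7
```

Run:
```python
from h import *
st()
wrist("w14")
```

```text
t 19.0 pos [384.  335.  100.7] zax [0.981 0.196 0.006] xax [ 0.005  0.004 -1.   ] F [ 0.2  0.  -3.9] op 21.7 q [ 0.69  0.34  1.9  -0.    0.89  0.5 ]
```

View pics/w14.png

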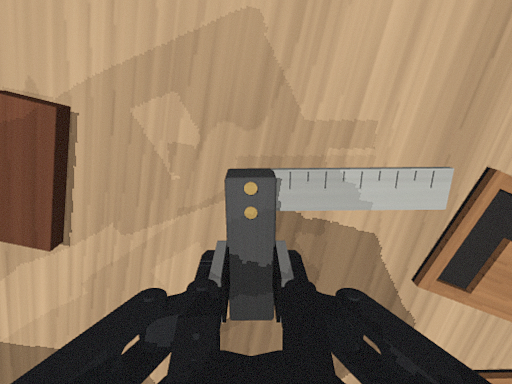

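arm_command:
  commands: "255 0.0417 -0.001 0 0 0 -0.0778;255 0.0417 -0.001 0 0 0 -0.0778;255 0.0417 -0.001 0 0 0 -0.0778;255 0.0417 -0.001 0 0 0 -0.0778;255 0.0417 -0.001 0 0 0 -0.0778"

```text
time: 19.55
tool_pos: [591.4, 327.9, 95.1]
ee_rot: [[-0.004, 0.194, 0.981], [-0.002, 0.981, -0.194], [-1.0, -0.003, -0.004]]
force: [0.2, 1.2, -3.9]
opening: 21.5
```

arm_command:
  commands: "255 0 0 -0.03 0 0 0;255 0 0 -0.02 0 0 0;255 0 0 0 0 0 0;255 0 0 0 0 0 0;255 0 0 0 0 0 0"

```text
time: 20.05
tool_pos: [591.5, 329.2, 48.6]
ee_rot: [[0.001, 0.19, 0.982], [0.001, 0.982, -0.19], [-1.0, 0.001, 0.001]]
force: [1.2, 0.5, -3.1]
opening: 21.7
```

Run:
```python
from h import *
st()
wrist("w15")
```

```text
t 20.05 pos [591.5 329.2  48.6] zax [ 0.982 -0.19   0.001] xax [ 0.001  0.001 -1.   ] F [ 1.2  0.5 -3.1] op 21.7 q [ 0.49  0.62  1.54 -0.    0.98  0.68]
```

View pics/w15.png

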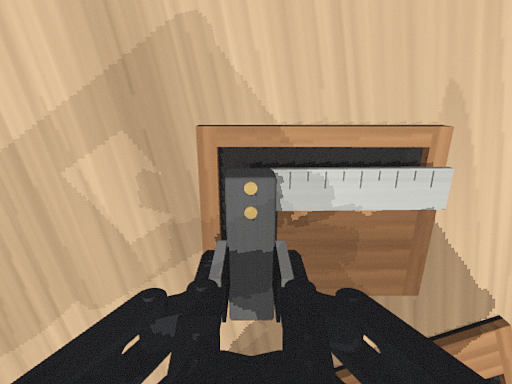

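```bash
cat > sq.py <<'E'
from m import *
def run(n,und,A,B,stock,blade):
    i,im=load(n)
    W=ray(i,[A,B],11)[:,:2];d=W[1]-W[0];yaw=np.degrees(np.arctan2(d[1],d[0]));ax=d/np.linalg.norm(d);ny=np.array([-ax[1],ax[0]])
    print('len',np.linalg.norm(d),'yaw',yaw);o=W.mean(0)-45*ax-59*ny;print('tray origin',o)
    S=ray(i,stock,und+20)[:,:2];print('stock top edge corners in tray fr (exp x -12/12,y 40)',((S-o)@np.c_[ax,ny]).round(1))
    T=ray(i,blade,und+5.5)[:,:2];print('blade pts (exp (102,40),(102,18))',((T-o)@np.c_[ax,ny]).round(1))
E
python3 - <<'E'
from m import *
show("w15",(190,110,460,220),"pics/c15.png")
from sq import run
run("w15",39.6,(197.5,126.5),(451,126.5),[(226,177),(276,177)],[(452,167.5),(448,210)])
E
```

```text
len 148.4350041869893 yaw -10.995629287985723
tray origin [591.0832734  334.67140538]
stock top edge corners in tray fr (exp x -12/12,y 40) [[-9.2 41.5]
 [13.3 41.5]]
blade pts (exp (102,40),(102,18)) [[101.6  42.5]
 [104.4  19.9]]
```

View pics/c15.png

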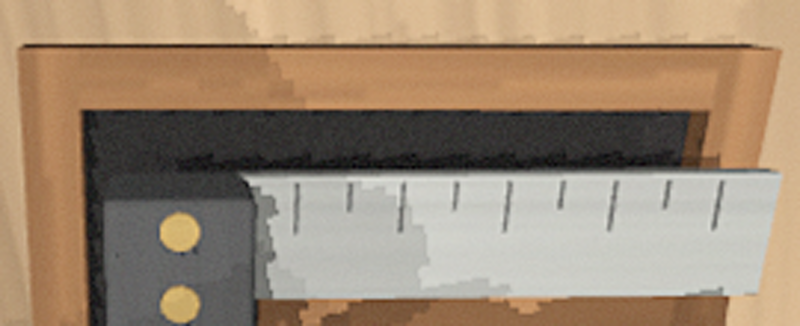

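arm_command:
  commands: "255 0 -0.0015 -0.015 0 0 0;255 0 0 -0.007 0 0 0;255 0 0 -0.003 0 0 0;255 0 0 0 0 0 0;255 0 0 0 0 0 0"

```text
time: 20.6
tool_pos: [591.5, 327.6, 23.5]
ee_rot: [[0.001, 0.191, 0.982], [0.0, 0.982, -0.191], [-1.0, 0.001, 0.001]]
force: [-0.1, -0.6, -3.8]
opening: 21.6
```

Run:
```python
from h import *
st()
wrist("w16")
```

```text
t 20.6 pos [591.5 327.6  23.5] zax [ 0.982 -0.191  0.001] xax [ 0.001  0.    -1.   ] F [-0.1 -0.6 -3.8] op 21.6 q [ 0.49  0.65  1.57 -0.    0.93  0.68]
```

View pics/w16.png

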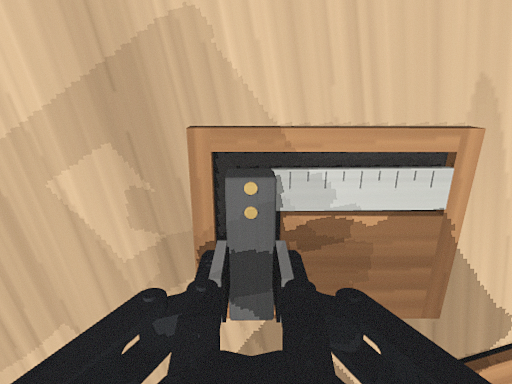

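Run:
```python
from sq import run
run("w16",14.5,(187.5,128),(483,128),[(226,177),(276,177)],[(452,167.5),(448,210)])
```

```text
len 149.0403692710725 yaw -11.007421733326815
tray origin [590.96189784 334.80972968]
stock top edge corners in tray fr (exp x -12/12,y 40) [[-8.8 39.8]
 [13.7 39.8]]
blade pts (exp (102,40),(102,18)) [[102.   40.7]
 [104.8  18.2]]
```

arm_command:
  commands: "255 -0.0015 0 -0.005 0 0 0;255 0 0 -0.003 0 0 0;255 0 0 -0.001 0 0 0;255 0 0 -0.001 0 0 0;255 0 0 0 0 0 0"

```text
time: 21.15
tool_pos: [589.7, 327.3, 13.2]
ee_rot: [[0.0, 0.191, 0.982], [0.0, 0.982, -0.191], [-1.0, 0.0, 0.0]]
force: [-0.6, -0.0, -2.7]
opening: 21.5
```

arm_command:
  commands: "255 0 0 -0.001 0 0 0;255 0 0 0 0 0 0;255 0 0 0 0 0 0"

```text
time: 21.45
tool_pos: [589.8, 327.4, 13.1]
ee_rot: [[0.001, 0.191, 0.982], [0.0, 0.982, -0.191], [-1.0, 0.0, 0.001]]
force: [-3.2, -0.5, 5.9]
opening: 21.7
```

arm_command:
  commands: "0 0 0 0 0 0 0;0 0 0 0 0 0 0;0 0 0 0 0 0 0;0 0 0 0.01 0 0 0;0 0 0 0.03 0 0 0"

```text
time: 21.95
tool_pos: [587.9, 326.3, 49.7]
ee_rot: [[-0.006, 0.191, 0.982], [-0.003, 0.982, -0.191], [-1.0, -0.004, -0.005]]
force: [0.3, -0.3, -0.7]
opening: 85.2
```

arm_command:
  commands: "0 0 0 0.045 0 0 0;0 0 0 0.045 0 0 0;0 0 0 0.03 0 0 0;0 0 0 0 0 0 0;0 0 0 0 0 0 0"

```text
time: 22.45
tool_pos: [589.9, 327.4, 173.1]
ee_rot: [[0.002, 0.191, 0.982], [0.001, 0.982, -0.191], [-1.0, 0.001, 0.002]]
force: [-1.1, -0.5, -0.7]
opening: 85.7
```

Run:
```python
from h import *
st()
wrist("w17")
```

```text
t 22.45 pos [589.9 327.4 173.1] zax [ 0.982 -0.191  0.002] xax [ 0.002  0.001 -1.   ] F [-1.1 -0.5 -0.7] op 85.7 q [ 0.49  0.51  1.4  -0.    1.22  0.68]
```

View pics/w17.png

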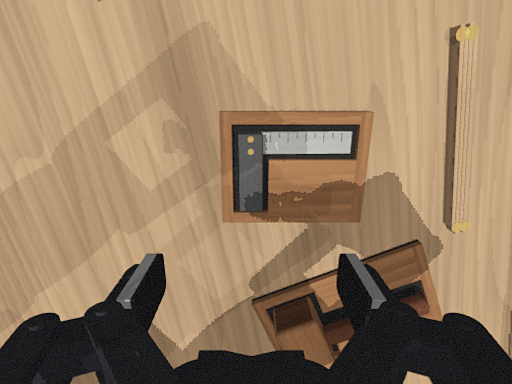

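Run:
```python
from m import *
i,im=load("w2");W=ray(i,[(216,22),(258,86),(325,92)],12)[:,:2];print(W,np.linalg.norm(W[0]-W[1]),np.degrees(np.arctan2(*(W[1]-W[0])[::-1])))
i,im=load("w7");W=ray(i,[(297,279),(327,327),(243,275)],12)[:,:2];print(W,np.linalg.norm(W[0]-W[1]))
show("w2",(200,0,345,110),"pics/c2.png")
```

```text
[[ 399.24218933 -174.8136972 ]
 [ 484.92829565 -147.71164107]
 [ 518.49399298  -66.54943774]] 89.87007435182677 17.55188380745315
[[ 484.55644022 -149.70287842]
 [ 395.2245541  -174.96769004]
 [ 509.08010008  -80.51598849]] 92.83585828801252
```

View pics/c2.png

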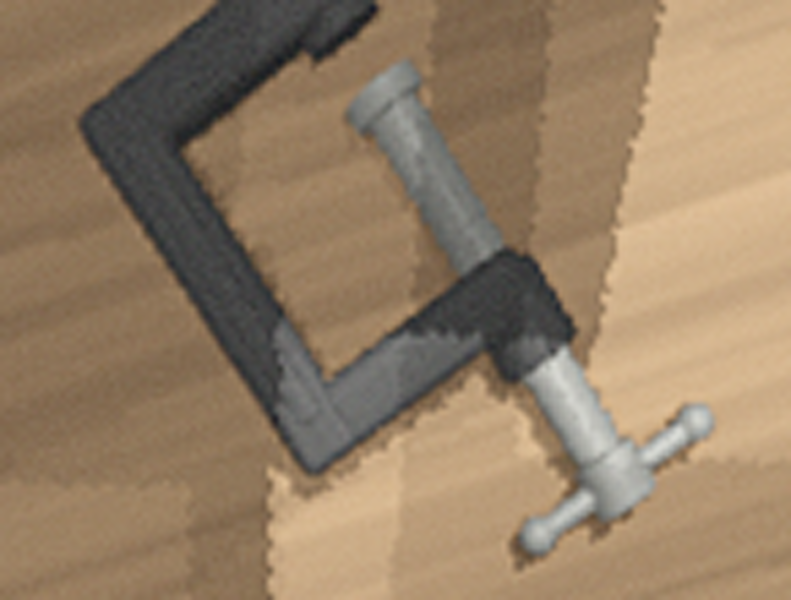

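Run:
```python
from m import *
i,im=load("w7");box=(345,38,505,230)
m=dark(im);c=comp(m,box)
q=cv2.approxPolyDP(c,2.5,True).reshape(-1,2)
W=ray(i,q+0.,7.5)[:,:2]
a=np.radians(16);ax=np.array([np.cos(a),np.sin(a)]);ny=np.array([-ax[1],ax[0]])
o=np.array([600.,-345]);
for p,w in zip(q,(W-o)@np.c_[ax,ny]): print(p,w.round(1))
cs,h=cv2.findContours(m,cv2.RETR_CCOMP,cv2.CHAIN_APPROX_NONE)
for k,cc in enumerate(cs):
    if h[0][k][3]>=0 and cv2.contourArea(cc)>150: print('island',rect(i,cc,7.5),cv2.boundingRect(cc))
C=comp(traymask(im),box);q=cv2.approxPolyDP(C,6,True).reshape(-1,2);print(q.tolist(),((ray(i,q+0.,5.5)[:,:2]-o)@np.c_[ax,ny]).round(1).tolist())
show("w7",(345,38,505,230),"pics/c7.png")
```

```text
[414  79] [100.9 -11. ]
[365 108] [100.1  48.2]
[375 128] [73.6 47.3]
[387 125] [69.7 34. ]
[425 208] [-50.5  32.4]
[486 175] [-47.4 -46.8]
[460 103] [ 50.3 -46.6]
[421 122] [52.8 -1.1]
[414 108] [71.7  0.2]
[424  99] [ 75.2 -13. ]
island [ 602.5 -353.5   48.2   25.4   16.2] (427, 137, 33, 41)
[[455, 43], [349, 102], [407, 226], [501, 181]] [[112.2, -62.9], [115.0, 60.6], [-63.6, 60.6], [-65.7, -61.6]]
```

View pics/c7.png

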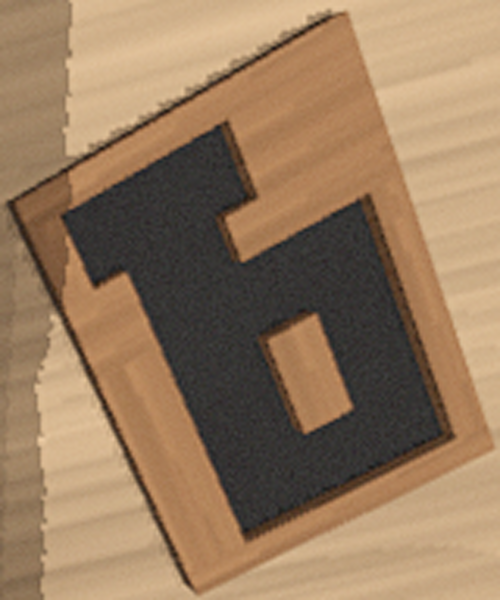

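arm_command:
  commands: "0 -0.01362 -0.04384 -0.002 0 0 -0.099;0 -0.01362 -0.04384 -0.002 0 0 -0.099;0 -0.01362 -0.04384 -0.002 0 0 -0.099;0 -0.01362 -0.04384 -0.002 0 0 -0.099;0 -0.01362 -0.04384 -0.002 0 0 -0.099"

```text
time: 23.0
tool_pos: [519.6, 106.3, 160.0]
ee_rot: [[-0.004, 0.637, 0.771], [-0.001, 0.771, -0.637], [-1.0, -0.003, -0.002]]
force: [1.0, -1.2, -0.3]
opening: 85.4
```

arm_command:
  commands: "0 -0.01362 -0.04384 -0.002 0 0 -0.099;0 -0.01362 -0.04384 -0.002 0 0 -0.099;0 -0.01362 -0.04384 -0.002 0 0 -0.099;0 -0.01362 -0.04384 -0.002 0 0 -0.099;0 -0.01362 -0.04384 -0.002 0 0 -0.099"

```text
time: 23.5
tool_pos: [451.5, -112.4, 150.3]
ee_rot: [[-0.003, 0.927, 0.376], [0.001, 0.376, -0.927], [-1.0, -0.003, -0.002]]
force: [0.8, -0.0, -0.4]
opening: 85.1
```

arm_command:
  commands: "0 -0.01362 -0.04384 -0.002 0 0 -0.099;130 0 0 0 0 0 0;130 0 0 0 0 0 0;130 0 0 0 0 0 0"

```text
time: 23.9
tool_pos: [439.6, -154.1, 149.1]
ee_rot: [[-0.002, 0.958, 0.287], [0.001, 0.287, -0.958], [-1.0, -0.001, -0.001]]
force: [1.2, -0.2, 0.3]
opening: 43.1
```

Run:
```python
from h import *
st()
wrist("w18")
```

```text
t 23.9 pos [ 439.6 -154.1  149.1] zax [ 0.287 -0.958 -0.001] xax [-0.002  0.001 -1.   ] F [ 1.2 -0.2  0.3] op 43.1 q [-0.36  0.22  1.93  0.    0.99  0.92]
```

View pics/w18.png

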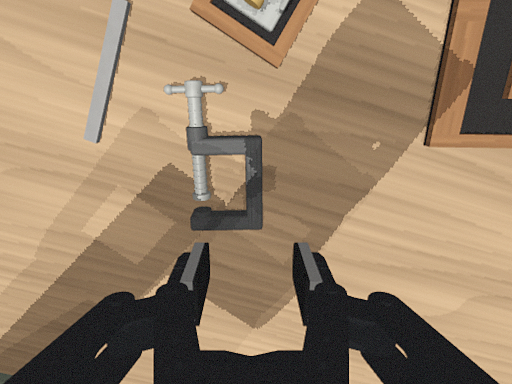

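Run:
```python
from m import *
i,im=load("w18")
b=cv2.GaussianBlur(im,(0,0),0.8);hsv=cv2.cvtColor(b,cv2.COLOR_BGR2HSV)
m=((hsv[...,1]<70)&(hsv[...,2]<115)).astype(np.uint8)
E=[]
for r in list(range(158,208,4)):
    c=np.where(m[r,225:285])[0]+225;E.append((c.min(),c.max()+1,r))
E=np.array(E);print(E.T)
P=ray(i,np.c_[(E[:,0]+E[:,1])/2,E[:,2]],10)[:,:2];k=np.polyfit(P[:,0],P[:,1],1);print('yaw',np.degrees(np.arctan(k[0])))
r=np.where(m[100:260,258])[0]+100;print('rows',r.min(),r.max())
c=ray(i,[((E[:,0]+E[:,1]).mean()/2,(r.min()+r.max()+1)/2)],10);print('spine centre',c)
P2=ray(i,[(262,r.min()),(262,r.max()+1)],10);print(P2)
show("w18",(155,70,285,245),"pics/c18.png")
```

```text
[[246 246 246 246 246 246 246 246 246 246 246 246 246]
 [262 262 262 263 262 262 262 262 262 262 262 262 263]
 [158 162 166 170 174 178 182 186 190 194 198 202 206]]
yaw 16.973089707820318
rows 136 229
spine centre [[ 440.75947161 -156.83300251   10.        ]]
[[ 486.17833772 -150.72823641   10.        ]
 [ 395.01759928 -179.18977191   10.        ]]
```

View pics/c18.png

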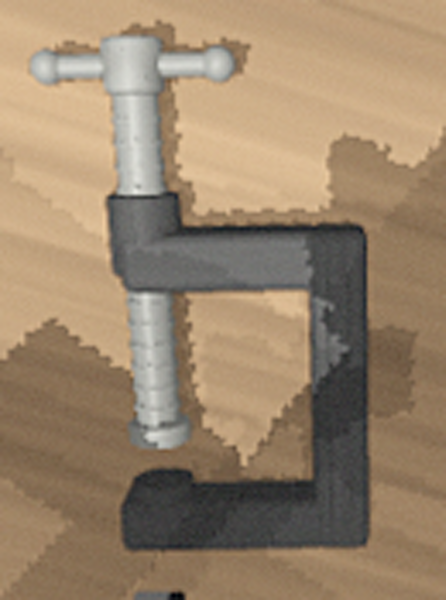

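arm_command:
  commands: "130 0.0015 -0.0028 -0.045 0 0 0.005;130 0 0 -0.045 0 0 0;130 0 0 -0.037 0 0 0;130 0 0 -0.012 0 0 0;130 0 0 -0.003 0 0 0"
  squeeze: 90

```text
time: 24.45
tool_pos: [440.4, -155.9, 6.0]
ee_rot: [[-0.004, 0.956, 0.293], [0.002, 0.293, -0.956], [-1.0, -0.004, -0.003]]
force: [0.0, -0.4, 0.2]
opening: 42.1
```

arm_command:
  commands: "130 0 0 0 0 0 0;255 0 0 0 0 0 0;255 0 0 0 0 0 0;255 0 0 0 0 0 0;255 0 0 0 0 0 0"

```text
time: 24.95
tool_pos: [442.1, -157.7, 9.3]
ee_rot: [[0.002, 0.957, 0.291], [-0.001, 0.291, -0.957], [-1.0, 0.002, 0.001]]
force: [-1.6, 3.0, 5.8]
opening: 13.0
```

arm_command:
  commands: "255 0 0 0 0 0 0;255 0 0 0 0 0 0"

```text
time: 25.15
tool_pos: [442.1, -157.7, 9.3]
ee_rot: [[0.002, 0.957, 0.291], [-0.001, 0.291, -0.957], [-1.0, 0.002, 0.001]]
force: [-0.1, 3.0, 5.3]
opening: 13.5
```

arm_command:
  commands: "255 0 0 0.01 0 0 0;255 0 0 0.03 0 0 0;255 0 0 0.03 0 0 0;255 0 0 0.02 0 0 0;255 0 0 0 0 0 0"

```text
time: 25.65
tool_pos: [443.1, -158.6, 100.9]
ee_rot: [[0.006, 0.957, 0.291], [-0.003, 0.291, -0.957], [-1.0, 0.005, 0.005]]
force: [0.3, -1.3, -4.3]
opening: 13.1
```

Run:
```python
from h import *
st()
wrist("w19")
```

```text
t 25.65 pos [ 443.1 -158.6  100.9] zax [ 0.291 -0.957  0.005] xax [ 0.006 -0.003 -1.   ] F [ 0.3 -1.3 -4.3] op 13.1 q [-0.37  0.29  1.99 -0.    0.86  0.91]
```

View pics/w19.png

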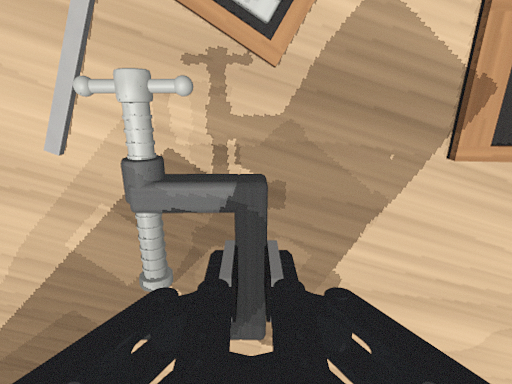

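arm_command:
  commands: "255 0.0284 -0.0368 0 0 0 -0.002;255 0.0284 -0.0368 0 0 0 -0.002;255 0.0284 -0.0368 0 0 0 -0.002;255 0.0284 -0.0368 0 0 0 -0.002;255 0.0284 -0.0368 0 0 0 -0.002"

```text
time: 26.2
tool_pos: [583.0, -342.6, 95.2]
ee_rot: [[-0.004, 0.96, 0.281], [0.002, 0.281, -0.96], [-1.0, -0.003, -0.003]]
force: [0.5, -0.6, -4.8]
opening: 13.1
```

arm_command:
  commands: "255 0.0284 -0.0368 0 0 0 -0.002;255 0 0 -0.02 0 0 0;255 0 0 0 0 0 0;255 0 0 0 0 0 0;255 0 0 0 0 0 0"

```text
time: 26.7
tool_pos: [611.2, -377.6, 77.7]
ee_rot: [[-0.001, 0.96, 0.28], [0.001, 0.28, -0.96], [-1.0, -0.001, -0.001]]
force: [-0.3, -0.1, -4.0]
opening: 13.2
```

Run:
```python
from h import *
st()
wrist("w20")
```

```text
t 26.7 pos [ 611.2 -377.6   77.7] zax [ 0.28  -0.96  -0.001] xax [-0.001  0.001 -1.   ] F [-0.3 -0.1 -4. ] op 13.2 q [-0.57  0.65  1.39 -0.    1.09  0.72]
```

View pics/w20.png

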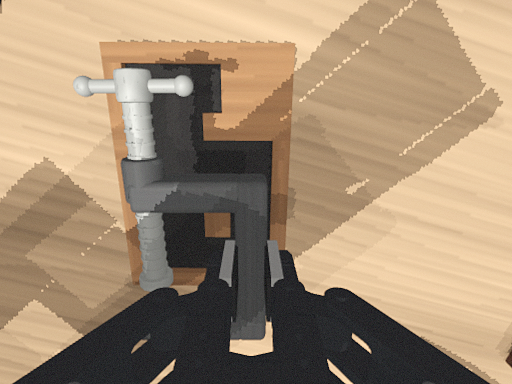

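```bash
cat > cl.py <<'E'
from m import *
def run(n,und,far,right,xend,xmain,ymain,spine):
    """far: two corners of far edge (x=114, z=11); ymain: px on right recess edge; etc. all in world, then frame"""
    i,im=load(n)
    W=ray(i,far,11)[:,:2];d=W[0]-W[1];L=np.linalg.norm(d);ny=d/L;ax=np.array([ny[1],-ny[0]]);print('width',L,'yaw',np.degrees(np.arctan2(ax[1],ax[0])))
    R=np.c_[ax,ny];f=lambda p,z:(ray(i,p,z)[:,:2]@R)
    x1=f([xend],9)[0,0]-102;x2=f([xmain],9)[0,0]-53;x3=W.mean(0)@ax-114;y1=f([ymain],7.5)[0,1]+47;
    print('ox from slot end, main edge, far edge',x1,x2,x3,' oy from right recess edge',y1)
    S=f(spine,und+20);print('jaw outer corner right (46,-40): origin of clamp',S[0]-[46,-40]);
    return R
E
python3 - <<'E'
from m import *
show("w20",(70,30,310,290),"pics/c20.png")
E
```

```text
(no output)
```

View pics/c20.png

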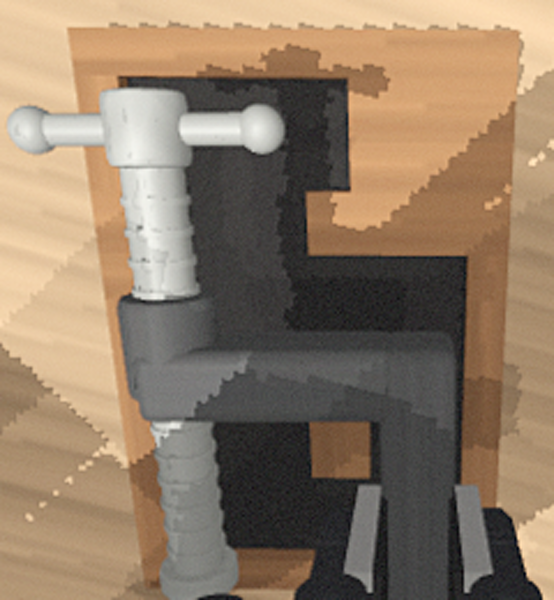

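Run:
```python
from cl import *
und=77.7-9.3
R=run("w20",und,[(99.5,42.1),(296.2,42.1)],None,(200,63.4),(240,140.9),(271.9,150),[(267,182)])
i,im=load("w20")
o=lambda p,z:(ray(i,p,z)[:,:2]@R).round(1)
print('tcp',np.array([611.2,-377.6])@R)
print('island x/y: right-edge(-17?) bottomedge(-21)',o([(230.5,225),(218,236.5)],11),'spine right edge y=-40 via top z',o([(268,200)],und+20),'spine left y=-24',o([(236,230)],und+20))
print('jaw bottom far edge x=46',o([(220,174.5)],und), 'handle x=88 y=20',o([(133,86)],und+10))
print('slot right edge y',o([(221,85)],7.5),'slot inner neck right y',o([(203,125)],7.5))
print('screw axis y=20',o([(139,130)],und+10))
```

```text
width 122.93322586968577 yaw 16.218692719239876
ox from slot end, main edge, far edge 480.5429232078802 479.9010446734744 480.60379311163854  oy from right recess edge -501.1733566941531
jaw outer corner right (46,-40): origin of clamp [ 480.08488453 -500.65003656]
tcp [ 481.41050124 -533.28334803]
island x/y: right-edge(-17?) bottomedge(-21) [[ 469.8 -517.9]
 [ 460.2 -508.1]] spine right edge y=-40 via top z [[ 517.4 -541.3]] spine left y=-24 [[ 502.2 -526.2]]
jaw bottom far edge x=46 [[ 524.3 -517.3]] handle x=88 y=20 [[ 567.2 -481.3]]
slot right edge y [[ 569.5 -513.5]] slot inner neck right y [[ 543.6 -500.2]]
screw axis y=20 [[ 548.1 -481.7]]
```

arm_command:
  commands: "255 0.001 0 -0.025 0 0 0;255 0 0 -0.02 0 0 0;255 0 0 -0.008 0 0 0;255 0 0 0 0 0 0;255 0 0 0 0 0 0"

```text
time: 27.25
tool_pos: [613.4, -378.8, 26.3]
ee_rot: [[0.002, 0.96, 0.279], [-0.001, 0.279, -0.96], [-1.0, 0.001, 0.002]]
force: [0.1, 0.0, -4.3]
opening: 13.3
```

Run:
```python
from m import *
st()
wrist("w21")
show("w21",(50,10,330,320),"pics/c21.png")
```

```text
t 27.25 pos [ 613.4 -378.8   26.3] zax [ 0.279 -0.96   0.002] xax [ 0.002 -0.001 -1.   ] F [ 0.1  0.  -4.3] op 13.3 q [-0.57  0.7   1.44 -0.    1.    0.72]
```

View pics/c21.png

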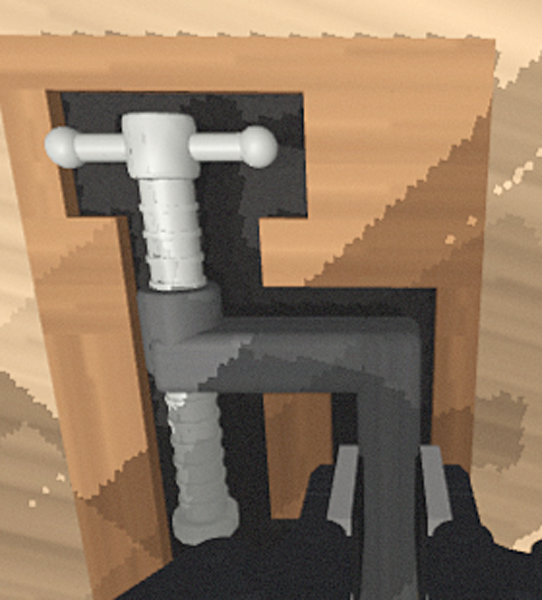

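arm_command:
  commands: "255 0 0 -0.005 0 0 0;255 0 0 -0.004 0 0 0;255 0 0 -0.002 0 0 0;255 0 0 -0.001 0 0 0;255 0 0 0 0 0 0"

```text
time: 27.8
tool_pos: [612.6, -378.6, 13.4]
ee_rot: [[-0.0, 0.96, 0.279], [-0.0, 0.279, -0.96], [-1.0, -0.0, 0.0]]
force: [-2.2, 1.5, -0.8]
opening: 13.1
```

arm_command:
  commands: "255 0 0 -0.001 0 0 0;255 0 0 -0.001 0 0 0;255 0 0 0 0 0 0"

```text
time: 28.1
tool_pos: [612.6, -378.6, 13.4]
ee_rot: [[0.0, 0.96, 0.279], [-0.0, 0.279, -0.96], [-1.0, 0.0, 0.0]]
force: [-3.7, 2.0, 8.6]
opening: 12.8
```

arm_command:
  commands: "150 0 0 0 0 0 0;150 0 0 0 0 0 0;150 0 0 0 0 0 0;150 0 0 0.005 0 0 0;150 0 0 0.02 0 0 0"

```text
time: 28.6
tool_pos: [611.4, -377.7, 33.8]
ee_rot: [[-0.004, 0.96, 0.279], [0.003, 0.279, -0.96], [-1.0, -0.003, -0.004]]
force: [0.3, 0.5, 0.7]
opening: 35.0
```

arm_command:
  commands: "150 0 0 0.04 0 0 0;150 0 0 0.045 0 0 0;150 0 0 0.045 0 0 0;150 0 0 0.03 0 0 0;150 0 0 0 0 0 0"

```text
time: 29.1
tool_pos: [615.1, -380.1, 202.8]
ee_rot: [[0.01, 0.96, 0.279], [-0.007, 0.279, -0.96], [-1.0, 0.008, 0.009]]
force: [0.6, 0.6, 0.2]
opening: 35.2
```

Run:
```python
from m import *
st()
wrist("w22")
```

```text
t 29.1 pos [ 615.1 -380.1  202.8] zax [ 0.279 -0.96   0.009] xax [ 0.01  -0.007 -1.   ] F [0.6 0.6 0.2] op 35.2 q [-0.57  0.57  1.23 -0.    1.33  0.72]
```

View pics/w22.png

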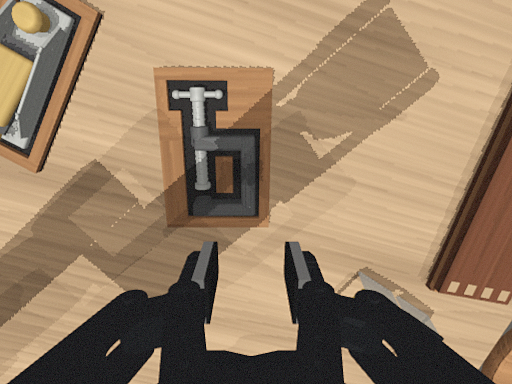

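arm_command:
  commands: "150 -0.02 0.042 0.012 0 0 0;150 -0.02 0.042 0.012 0 0 0;150 -0.02 0.042 0.012 0 0 0;150 -0.02 0.042 0.012 0 0 0;150 -0.02 0.042 0.012 0 0 0"

```text
time: 29.65
tool_pos: [510.9, -166.7, 254.4]
ee_rot: [[-0.003, 0.96, 0.279], [0.001, 0.279, -0.96], [-1.0, -0.003, -0.002]]
force: [0.5, 1.1, 0.1]
opening: 35.1
```

arm_command:
  commands: "150 -0.02 0.042 0.012 0 0 0;150 -0.02 0.042 0.012 0 0 0;150 -0.02 0.042 0.012 0 0 0;150 -0.02 0.042 0.012 0 0 0;150 0 0 0 0 0 0"

```text
time: 30.15
tool_pos: [430.6, 3.1, 304.4]
ee_rot: [[-0.0, 0.959, 0.285], [0.002, 0.285, -0.959], [-1.0, 0.001, -0.002]]
force: [0.7, -0.9, 1.1]
opening: 35.1
```

Run:
```python
from m import *
st()
_,a=wrist("w23");s=cams.snapshot("scene");cv2.imwrite("pics/s23.png",s);t=cams.snapshot("top");cv2.imwrite("pics/t23.png",t)
c=s[140:300,130:420];cv2.imwrite("pics/s23c.png",cv2.resize(c,None,fx=2.7,fy=2.7,interpolation=cv2.INTER_CUBIC))
for n,b in(("top",t),("scene",s)):
    o=cv2.imread(f"pics/{n}0.png");h0,h1=[cv2.cvtColor(x,cv2.COLOR_BGR2HSV) for x in(o,b)]
    f=lambda h:((h[...,1]>180)&(h[...,2]>120)).astype(np.uint8)
    for hh in(h0,h1):
        cs,_=cv2.findContours(f(hh),cv2.RETR_EXTERNAL,cv2.CHAIN_APPROX_NONE);print(n,[cv2.boundingRect(k) for k in cs if cv2.contourArea(k)>40])
d=cv2.absdiff(cv2.imread("pics/scene0.png"),s).max(2);print('pot diff',(d[220:260,375:410]>50).mean())
```

```text
t 30.15 pos [430.6   3.1 304.4] zax [ 0.285 -0.959 -0.002] xax [-0.     0.002 -1.   ] F [ 0.7 -0.9  1.1] op 35.1 q [-0.02  0.05  1.73  0.    1.37  1.26]
top [(139, 173, 23, 34), (288, 132, 11, 12)]
top [(138, 173, 24, 34), (287, 132, 12, 13)]
scene [(425, 316, 40, 63), (340, 264, 39, 27), (268, 217, 58, 43), (212, 190, 62, 51), (108, 178, 21, 17), (128, 176, 22, 17), (280, 165, 15, 16), (173, 163, 53, 42), (145, 137, 49, 30), (211, 112, 20, 11), (93, 79, 59, 28), (0, 37, 41, 18)]
scene [(425, 316, 40, 63), (340, 264, 39, 27), (268, 217, 57, 43), (212, 196, 62, 45), (239, 187, 27, 16), (108, 178, 21, 17), (173, 176, 33, 27), (128, 176, 21, 17), (192, 162, 24, 13), (146, 142, 48, 25), (93, 79, 59, 28), (0, 37, 40, 18)]
pot diff 0.0
```

View pics/s23c.png

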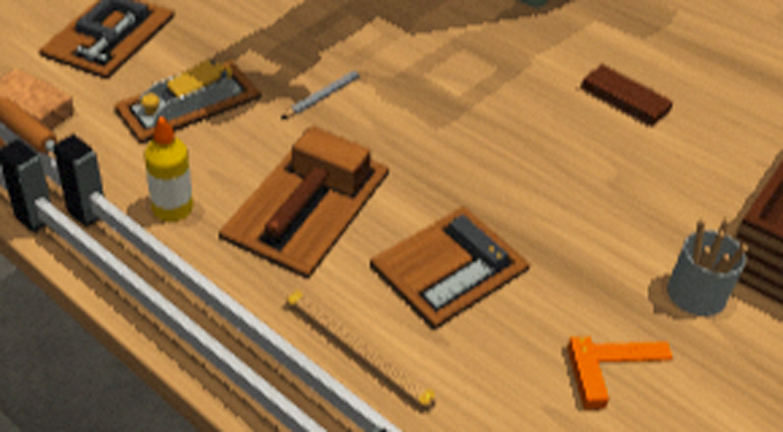

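View pics/w23.png

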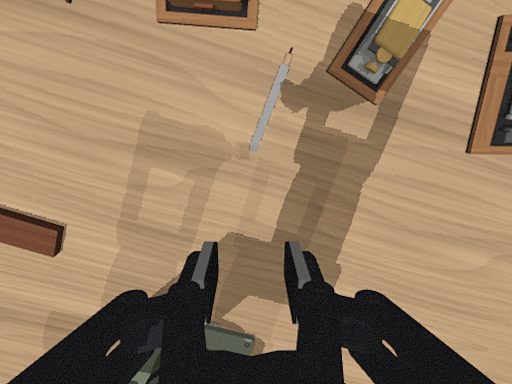

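arm_command:
  commands: "150 0 0 0 0 0 0;150 0 0 0 0 0 0;150 0 0 0 0 0 0"

```text
time: 30.6
tool_pos: [433.0, -1.4, 303.3]
ee_rot: [[-0.001, 0.961, 0.278], [-0.0, 0.278, -0.961], [-1.0, -0.001, -0.0]]
force: [0.8, -1.6, -0.3]
opening: 35.2
```

Run:
```python
from h import *
print(order.sign_off())
```

```text
the job is handed in; nothing more can be done
None
```

I put the block plane, mallet, square and G-clamp, in that order, into their matching trays and handed the job in at about 31 s.

- **Seating:** I lowered each tool in small steps until the wrist force showed contact. In every case contact came within about 0.1 mm of the grasp height plus the 4 mm recess floor.
- **Views:** After each release, and in the final scene view, each tool lay flat inside its recess with its outline following it. The mallet and G-clamp measured within about 1 mm of centred before the final lowering. The square was about 1.5 mm off along its blade, so I corrected it.
- **Left alone:** The glue bottle and the orange look-alike stayed within a pixel of their first positions, and the pot of dowels showed no change. The final view shows all three still standing or lying as they were.
- **Disagreements:** The fingers read 1–3 mm narrower than the tools' listed widths. The measured arm position also differed from the commanded one by 1–2 mm in places. No check failed.

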